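# Bottles back in the caddy, spice jars back in the tray

### The job

After cooking, the bottles and the spice jars were put back mixed up: sort them so that all three bottles stand in the deep caddy, which keeps them from tipping, and all three spice jars stand in the low tray, where they are easy to take, one to a pocket and upright on the pocket floor. Every pocket is taken, so a free spot of worktop has to serve on the way. Tip nothing over and leave the mug where it is.

Things in the scene. Friction and masses are not known exactly. Their poses are not given: they have to be found in the camera images.
- bottle_caddy: deep caddy for bottles: dark wood floor and ends with a hand hole, steel rails along both long sides. 239 mm long (its y axis), 80 mm deep (its x axis). Three square pockets, 66 x 66 mm clear, in a row along its y axis: centres at y = -73, 0 and +73 mm, x = 0. Pocket floor 8 mm above the worktop, rails and dividers up to 50 mm, wooden ends up to 72 mm. Stands firm, does not move. Origin: centre of its underside, z up
- jar_tray: low tray for spice jars, of the same plan as the caddy but low and lacquered white, one steel rail along each long side. 239 mm long (y axis), 80 mm deep (x axis). Three square pockets, 66 x 66 mm clear, centres at y = -73, 0 and +73 mm, x = 0. Pocket floor 8 mm above the worktop, rails and dividers up to 25 mm, ends up to 30 mm. Stands firm, does not move. Origin: centre of its underside, z up
- amber_bottle: tall slim sauce bottle of brown glass, amber label, yellow cap, 44 mm across, 198 mm high. Body straight up to 108 mm above its foot, then a shoulder and neck; cap 24 mm across, from 175 mm up; it can be carried by the cap. Origin: centre of its underside, z up
- dark_bottle: tall slim bottle, nearly black, dark label, green cap, 46 mm across, 188 mm high. Body straight up to 104 mm above its foot, then a shoulder and neck; cap 24 mm across, from 171 mm up; it can be carried by the cap. Origin: centre of its underside, z up
- oil_bottle: small bottle of yellow oil, yellow cap, 40 mm across, 146 mm high. Body straight up to 80 mm above its foot, then a shoulder and neck; cap 22 mm across, from 128 mm up; it can be carried by the cap. Origin: centre of its underside, z up
- purple_jar: spice jar, white and purple label, black cap, 46 mm across, 135 mm high; body straight up to 104 mm, cap as wide as the body from 110 mm up. Origin: centre of its underside, z up
- green_jar: spice jar, green label, black cap, 42 mm across, 130 mm high; body straight up to 98 mm, cap as wide as the body from 105 mm up. Origin: centre of its underside, z up
- red_jar: all red spice jar, red cap, 49 x 44 mm across, 128 mm high; body straight up to 94 mm, cap nearly as wide from 101 mm up. Origin: centre of its underside, z up
- mug: white mug with red lines round the rim, 80 mm across, 94 mm high, handle on one side; a bystander behind the racks. Origin: centre of its underside (handle counted in), z up

How it is judged (in metres and radians):
At the end, for the whole second after the job is handed in: All three bottles stand in pockets of the deep caddy and all three jars in pockets of the low tray: each within 20 mm of the rack's middle line, within 94 mm of its centre along its length, standing on the pocket floor (within 6 mm), upright within 0.1 rad, at rest (x of amber_bottle in the frame of bottle_caddy between -0.02 and 0.02 m and y of amber_bottle in the frame of bottle_caddy between -0.094 and 0.094 m and z of amber_bottle in the frame of bottle_caddy between 0.002 and 0.014 m and angle between each of amber_bottle, dark_bottle, oil_bottle, purple_jar, green_jar, red_jar's own z axis and vertical below 0.1 rad and linear speed of each of amber_bottle, dark_bottle, oil_bottle, purple_jar, green_jar, red_jar below 0.02 m/s and x of dark_bottle in the frame of bottle_caddy between -0.02 and 0.02 m and y of dark_bottle in the frame of bottle_caddy between -0.094 and 0.094 m and z of dark_bottle in the frame of bottle_caddy between 0.002 and 0.014 m and x of oil_bottle in the frame of bottle_caddy between -0.02 and 0.02 m and y of oil_bottle in the frame of bottle_caddy between -0.094 and 0.094 m and z of oil_bottle in the frame of bottle_caddy between 0.002 and 0.014 m and x of purple_jar in the frame of jar_tray between -0.02 and 0.02 m and y of purple_jar in the frame of jar_tray between -0.094 and 0.094 m and z of purple_jar in the frame of jar_tray between 0.002 and 0.014 m and x of green_jar in the frame of jar_tray between -0.02 and 0.02 m and y of green_jar in the frame of jar_tray between -0.094 and 0.094 m and z of green_jar in the frame of jar_tray between 0.002 and 0.014 m and x of red_jar in the frame of jar_tray between -0.02 and 0.02 m and y of red_jar in the frame of jar_tray between -0.094 and 0.094 m and z of red_jar in the frame of jar_tray between 0.002 and 0.014 m); the robot touches nothing.
It fails at once if a bottle or jar is tipped over (0.6 rad) (angle between any of amber_bottle, dark_bottle, oil_bottle, purple_jar, green_jar, red_jar's own z axis and vertical above 0.6 rad).
It fails at once if the mug is shifted by more than 25 mm or tipped (distance of mug from where it was at the start of the episode above 0.025 m or angle between mug's own z axis and vertical above 0.3 rad).
It also fails if it takes over 122 s, if anything falls off the work surface, if the arm or the gripper's body presses on something with over 40 N, if the wrist force passes 120 N, or if a joint passes its speed limit or range.

### The arm

A 6-joint arm with a two-finger parallel gripper is mounted at the origin on a cart in front of the work surface, level with it; the furniture and walls round the work are solid. World frame = base frame: x ahead of the robot, y to its left, z up, the work surface at z = 0. Lengths are in m, angles in degrees, forces in N, time in s.
With the tool pointing down it reaches from about 0.35 to 0.875 m from the base axis. Payload 4.2 kg.
Tool frame: the origin (TCP) lies on the centre line of the jaws, within the pads' length; the fingertips stand 11 mm ahead of it and the grasp point (between the pads) lies 8 mm behind it; y points along the fingers, z is the direction in which the jaws open and shut, and the axes are right-handed (so a half turn about y gives the same grasp; the last joint's range is limited). The gripper opens to 87 mm and grips with 3 to 60 N. Pads are 19 mm wide; open, the fingers measure 117 mm over their backs; the gripper's body (75 mm by 190 mm) begins 51 mm behind the grasp point.
Start: joints at [85.061, 22.042, 0.453, 0, -68.411, -14.817], TCP at [0.211, 0.588, 0.234] pointing down, gripper open.
Joint ranges: [-179.83, 179.83], [-69.29, 118.12], [-61.27, 80.66], [-181.25, 117.63], [-171.15, -9.14], [-177.46, 177.46]. Speed limits (degrees/s): [159.86, 159.86, 180, 180, 180, 180].

### API

Orientations are given as a 3x3 rotation matrix whose columns are the frame's x, y, z axes.
In Python, from station import r, optics gives the robot as it stands. The module is installed in compiled form; this text tells all that it offers.
- The arm moves only by the tool step_arm, never from a script. Its argument "moves" is a list that holds one entry, the list of rows, each a list of 7 numbers: the turn, a rotation vector about the tool's x, y, z in rad, then the shift along the tool's x, y, z in cm, then the opening in per cent of the stroke, from 0 (shut) to 100 (fully open). A call has exactly 5 rows; each row is the pose to reach, as a shift and turn from the pose commanded when the call began, along the tool's axes at that moment; what a row does not reach only later rows make up. A row lasts 1/12 s, in which the tool goes at most 41.7 mm and 7.16 degrees, less where a joint would pass 70% of its speed; a pose out of reach is approached as far as the arm can. A call with a gripper value outside its range is refused whole. The fingers move at their own pace and stop on an object; the grip force is fixed at half the most. Time passes only in rows, so rows that repeat a pose let the fingers close, or fill a call up. It gives the time, the measured TCP pose, the force and the opening at its end, in the units of the state.
- r.sense(): the state, without advancing time (a new reading comes with each control period).
- optics.capture(name): name is "side" or "top"; returns a dict with "image" (400x640x3 uint8, red, green, blue), "fov_y" (degrees; the focal length in pixels is half the picture's height over the tangent of half this angle, whatever the lens; pixels are square), "cx", "cy" (the principal point, pixels), "k1" (the pictures are not rectified: a ray, as slopes to the right and down, at radius r is drawn at 1 + k1 r^2 times it, then the intrinsics apply), "cam_to_world" (4x4, takes a point from camera to world coordinates). Camera axes: x right, y down, z forward; pixel columns grow to the right and rows downward; lengths in m; the calibration is good to about 2 mm. A picture is of the moment at which its call begins. There is no depth.
- r.finish_job(): hands the job in, once; it reports no verdict.
The state is a dict: "time_s": time; "joints": joint angles; "joint_velocities": joint speeds; "effort": joint torques, N m; "tcp_pos": TCP position; "ee_rot": TCP orientation; "wrist_force": force on the tool from outside, world axes, zero at the start; "moment": the same for the moment, N m; "gripper_width": opening from 0.0 (shut) to 1.0 (fully open).
Only numpy, scipy, OpenCV 4.12 (cv2) and the standard library are available. Lean on these libraries where they do the work, as an engineer would, in place of code of your own. Each camera call takes 0.05 s, during which the arm holds its last target.

## Working session

There is one attempt and no reset: what is moved stays moved. The work goes in short steps, Python scripts to look and compute and a tool call to move; the robot and the scene stay as the last step left them, time stands still between calls to the robot, and variables do not carry over. Pictures are saved under pics/ and viewed, and the job is handed in when it is done.

Besides the shell and the picture viewer there is one more tool, called after "Call:" as name([rows], argument=value, ...), one row to a line, values as JSON. step_arm: Moves the arm, as the interface text tells. Its arguments: {"type":"object","properties":{"moves":{"type":"array"}},"required":["moves"]}

```bash
ls; mkdir -p pics; python3 - <<'E'
from station import r, optics
import cv2
s=r.sense(); print(s)
for n in("side","top"):
    c=optics.capture(n); cv2.imwrite(f"pics/{n}0.png",c["image"][:,:,::-1])
    print(n,c["fov_y"],c["cx"],c["cy"],c["k1"],c["cam_to_world"])
E
```

```text
pics
{'time_s': 0.0, 'joints': array([ 8.50616562e+01,  2.20911166e+01,  3.80227621e-01, -2.80165956e-02,
       -6.84118012e+01, -1.48167666e+01]), 'joint_velocities': array([-0.06470617, -0.01706568,  0.04866717, -0.07855638,  0.00990256,
       -0.03259226]), 'effort': array([ 2.63851944e-04, -3.90663099e+01,  1.87394768e+01,  4.21958864e+00,
        1.08841815e-02, -1.86766033e-04]), 'tcp_pos': array([0.21103864, 0.58767936, 0.23246142]), 'ee_rot': array([[-9.41084916e-01, -6.37324458e-04, -3.38169742e-01],
       [ 3.38170325e-01, -2.09421556e-03, -9.41082592e-01],
       [-1.08425382e-04, -9.99997604e-01,  2.18635889e-03]]), 'wrist_force': array([-0.32148371, -0.03737072, -0.00396122]), 'moment': array([0.00359166, 0.02966006, 0.00289303]), 'gripper_width': 1.0035691298572407}
side 55.78947286584706 326.712152569515 202.160138814871 -0.05143619306762145 [[-0.96486374 -0.18063206  0.19081412  0.42363214]
 [-0.26205785  0.60885436 -0.74874699  0.69395149]
 [ 0.0190697  -0.77244316 -0.63479754  0.62520566]
 [ 0.          0.          0.          1.        ]]
top 50.92940626816925 321.36227246435686 208.3414533348485 -0.09093268846489255 [[ 0.03399996 -0.97941546  0.19897077  0.41498328]
 [-0.99940306 -0.03209848  0.01277532 -0.00814744]
 [-0.00612569 -0.19928636 -0.97992215  0.97282011]
 [ 0.          0.          0.          1.        ]]
```

View pics/side0.png

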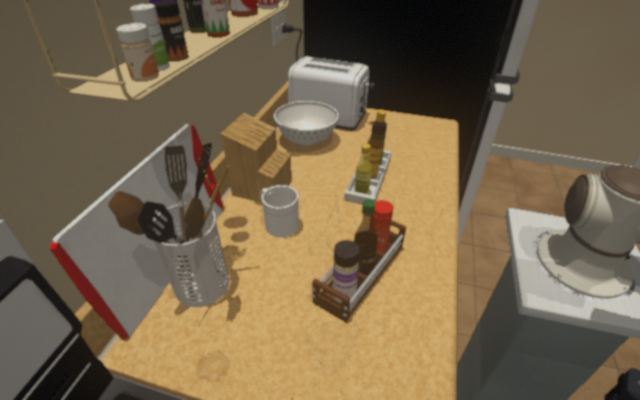

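View pics/top0.png

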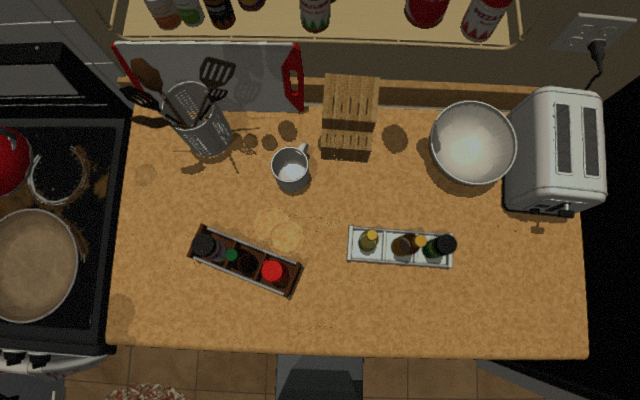

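```bash
cat > h.py <<'E'
import numpy as np, cv2
from station import r, optics
def cam(n):
    c=optics.capture(n); f=200/np.tan(np.radians(c["fov_y"]/2))
    c["f"]=f; return c
def ray(c,uv):
    d=np.array([(uv[0]-c["cx"])/c["f"],(uv[1]-c["cy"])/c["f"]]); s=d.copy()
    for _ in range(30): s=d/(1+c["k1"]*(s@s))
    T=c["cam_to_world"]; return T[:3,3],T[:3,:3]@np.array([s[0],s[1],1])
def plane(c,uv,z):
    o,d=ray(c,uv); return o+d*(z-o[2])/d[2]
def proj(c,p):
    T=c["cam_to_world"]; q=T[:3,:3].T@(np.array(p)-T[:3,3]); s=q[:2]/q[2]
    s=s*(1+c["k1"]*(s@s)); return s*c["f"]+[c["cx"],c["cy"]]
def tri(c1,u1,c2,u2):
    o1,d1=ray(c1,u1);o2,d2=ray(c2,u2)
    t=np.linalg.lstsq(np.c_[d1,-d2],o2-o1,rcond=None)[0]
    a=o1+d1*t[0];b=o2+d2*t[1]; return (a+b)/2,np.linalg.norm(a-b)
E
python3 - <<'E'
from h import *
a=cam("top")["image"][:,:,::-1]; b=cam("side")["image"][:,:,::-1]
x=cv2.resize(a[215:305,180:310],None,fx=6,fy=6,interpolation=cv2.INTER_CUBIC)
y=cv2.resize(a[215:280,335:465],None,fx=6,fy=6,interpolation=cv2.INTER_CUBIC)
z=cv2.resize(b[100:325,300:420],None,fx=2.6,fy=2.6,interpolation=cv2.INTER_CUBIC)
for n,i in(("a",x),("b",y),("c",z)): cv2.imwrite(f"pics/crop_{n}.png",np.clip(i*1.6,0,255).astype('uint8'))
E
```

```text
(no output)
```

View pics/crop_a.png

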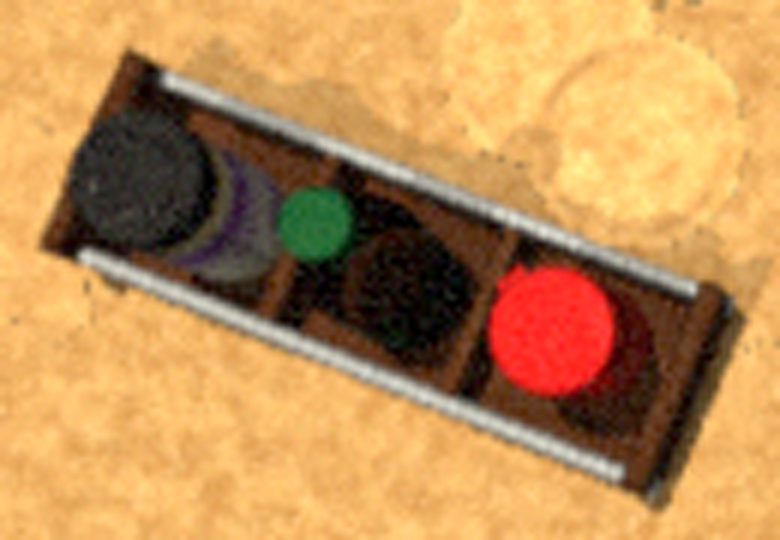

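View pics/crop_b.png

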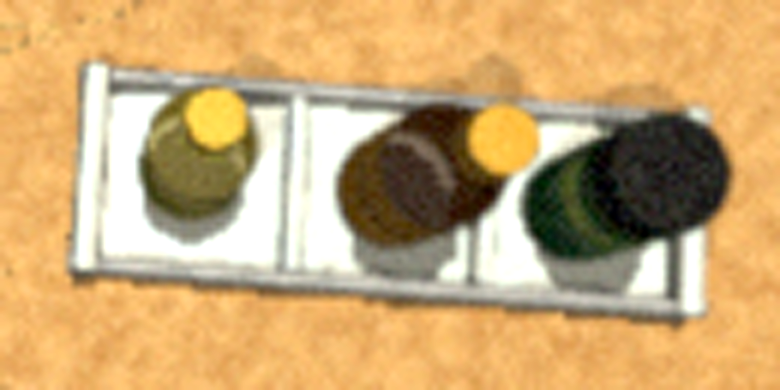

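View pics/crop_c.png

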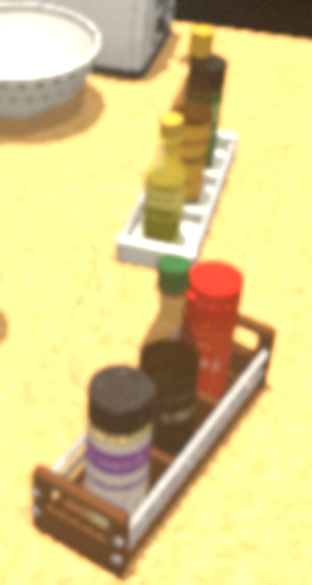

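```bash
python3 - <<'E'
from h import *
c=cam("top")
A=lambda x,y:((x+.5)/6-.5+180,(y+.5)/6-.5+215)
B=lambda x,y:((x+.5)/6-.5+335,(y+.5)/6-.5+215)
for n,p,z in [("purple",A(142,180),.143),("darkcap",A(316,223),.196),("red",A(552,330),.136),("oil",B(216,118),.154),("amber",B(503,140),.206),("greenj",B(668,174),.138)]:
    print(n,plane(c,p,z).round(4))
def rack(n,pts,z):
    P=np.array([plane(c,p,z)[:2] for p in pts]); print(n,P.round(4).tolist())
    print([np.linalg.norm(P[i]-P[i-1]).round(4) for i in range(4)])
    ctr=P.mean(0); y=(P[0]+P[3]-P[1]-P[2]); y/=np.linalg.norm(y); print(ctr.round(4),"ydir",y.round(4), "yaw",np.degrees(np.arctan2(-y[0],y[1])))
    for s in(.073,0,-.073): print("  pocket",s,(ctr+s*y).round(4))
rack("caddy",[A(132,52),A(720,290),A(648,488),A(45,245)],.072)
rack("tray",[B(85,65),B(708,108),B(702,315),B(73,272)],.030)
E
```

```text
purple [0.5018 0.2363 0.143 ]
darkcap [0.4849 0.1649 0.196 ]
red [0.4578 0.0972 0.136 ]
oil [ 0.5324 -0.096   0.154 ]
amber [ 0.5209 -0.1789  0.206 ]
greenj [ 0.5205 -0.2497  0.138 ]
caddy [[0.5559, 0.2651], [0.4774, 0.0461], [0.4071, 0.0684], [0.4843, 0.2909]]
[np.float64(0.0761), np.float64(0.2327), np.float64(0.0738), np.float64(0.2355)]
[0.4812 0.1676] ydir [0.3327 0.943 ] yaw -19.431579915826852
  pocket 0.073 [0.5055 0.2365]
  pocket 0 [0.4812 0.1676]
  pocket -0.073 [0.4569 0.0988]
tray [[0.5689, -0.0594], [0.5598, -0.2969], [0.4814, -0.2929], [0.4906, -0.0566]]
[np.float64(0.0784), np.float64(0.2377), np.float64(0.0785), np.float64(0.2364)]
[ 0.5252 -0.1765] ydir [0.0384 0.9993] yaw -2.202325245950376
  pocket 0.073 [ 0.528  -0.1035]
  pocket 0 [ 0.5252 -0.1765]
  pocket -0.073 [ 0.5224 -0.2494]
```

```bash
cat > d.py <<'E'
# usage: d.py x y z yaw_of_tool_z_deg ; prints needed turn about tool y & shift (cm) in tool axes
from h import *
import sys
from scipy.spatial.transform import Rotation as R
x,y,z,a=map(float,sys.argv[1:5]); s=r.sense()
a=np.radians(a); w=np.array([np.cos(a),np.sin(a),0]); dn=np.array([0,0,-1.])
G=np.c_[np.cross(dn,w),dn,w]; M=s["ee_rot"]
print("t",round(s["time_s"],2),"tcp",s["tcp_pos"].round(4),"J",s["joints"].round(0),"w",round(s["gripper_width"],3),"F",s["wrist_force"].round(1))
print("turn",R.from_matrix(M.T@G).as_rotvec().round(3),"shift cm",(M.T@(np.array([x,y,z])-s["tcp_pos"])*100).round(2))
E
python3 d.py .5324 -.096 .28 177.8
```

```text
t 0.25 tcp [0.2112 0.588  0.233 ] J [ 85.  22.   0.  -0. -68. -15.] w 0.997 F [ 0.5 -0.1  0.5]
turn [-1.000e-03  1.264e+00 -1.000e-03] shift cm [-53.36  -4.63  53.51]
```

Call:
step_arm([
  [[0, 0.12, 0, -3, -3, 3, 100], [0, 0.24, 0, -6, -4.6, 6, 100], [0, 0.36, 0, -9, -4.6, 9, 100], [0, 0.48, 0, -12, -4.6, 12, 100], [0, 0.6, 0, -15, -4.6, 15, 100]],
])

```text
time_s: 0.67
tcp_pos: [0.2957, 0.4084, 0.2801]
ee_rot: [[-0.582, 0.0, -0.813], [0.813, 0.001, -0.582], [0.001, -1.0, -0.001]]
wrist_force: [1.4, 0.0, -0.1]
gripper_width: 1.006
```

```bash
python3 d.py .5324 -.096 .28 177.8
```

```text
t 0.67 tcp [0.2957 0.4084 0.2801] J [ 73.   8. -12.   0. -70. -37.] w 1.006 F [ 1.4  0.  -0.1]
turn [0.001 0.659 0.001] shift cm [-5.480e+01 -5.000e-02  1.009e+01]
```

Call:
step_arm([
  [[0, 0.12, 0, -4, 0, 0.8, 100], [0, 0.24, 0, -8, 0, 1.6, 100], [0, 0.36, 0, -12, 0, 2.4, 100], [0, 0.48, 0, -16, 0, 3.2, 100], [0, 0.6, 0, -20, 0, 4, 100]],
])

```text
time_s: 1.08
tcp_pos: [0.3802, 0.2225, 0.2798]
ee_rot: [[-0.021, 0.001, -1.0], [1.0, 0.001, -0.021], [0.001, -1.0, -0.001]]
wrist_force: [1.3, 0.4, 1.0]
gripper_width: 0.998
```

Call:
step_arm([
  [[0, 0.04, 0, -4, 0, 0, 100], [0, 0.04, 0, -8, 0, 0, 100], [0, 0.04, 0, -12, 0, 0, 100], [0, 0.04, 0, -16, 0, 0, 100], [0, 0.04, 0, -20, 0, 0, 100]],
])

```text
time_s: 1.5
tcp_pos: [0.3846, 0.0227, 0.2798]
ee_rot: [[0.013, 0.001, -1.0], [1.0, 0.001, 0.013], [0.001, -1.0, -0.001]]
wrist_force: [1.3, 0.0, 0.4]
gripper_width: 1.0
```

```bash
python3 d.py .5324 -.096 .28 177.8
```

```text
t 1.5 tcp [0.3846 0.0227 0.2798] J [ 28.  -5. -25.  -0. -69. -29.] w 1.0 F [1.3 0.  0.4]
turn [0.001 0.025 0.001] shift cm [-11.67  -0.02 -14.93]
```

Call:
step_arm([
  [[0, 0.02, 0, -2.2, 0, -3, 100], [0, 0.02, 0, -4.4, 0, -6, 100], [0, 0.02, 0, -6.6, 0, -9, 100], [0, 0.02, 0, -8.8, 0, -12, 100], [0, 0.02, 0, -10.5, 0, -14.9, 100]],
])

```text
time_s: 1.92
tcp_pos: [0.5339, -0.0846, 0.2793]
ee_rot: [[0.035, -0.0, -0.999], [0.999, -0.0, 0.035], [-0.0, -1.0, 0.0]]
wrist_force: [0.0, 0.4, 0.8]
gripper_width: 0.998
```

Call:
step_arm([
  [[0, 0, 0, 0, 0, 0, 100], [0, 0, 0, 0, 0, 0, 100], [0, 0, 0, 0, 0, 0, 100], [0, 0, 0, 0, 0, 0, 100], [0, 0, 0, 0, 0, 0, 100]],
])

```text
time_s: 2.33
tcp_pos: [0.532, -0.0819, 0.2801]
ee_rot: [[0.033, 0.001, -0.999], [0.999, 0.0, 0.033], [0.0, -1.0, -0.001]]
wrist_force: [-0.3, 0.3, 0.8]
gripper_width: 1.002
```

```bash
python3 d.py .5324 -.096 .28 177.8;python3 - <<'E'
from h import *
for n in("side","top"):
    c=cam(n); cv2.imwrite(f"pics/{n}1.png",np.clip(c["image"][:,:,::-1]*1.5,0,255).astype('uint8'))
E
```

```text
t 2.33 tcp [ 0.532  -0.0819  0.2801] J [  9.  12.  -7.  -0. -71. -10.] w 1.002 F [-0.3  0.3  0.8]
turn [0.001 0.006 0.   ] shift cm [-1.41  0.01 -0.09]
```

View pics/side1.png

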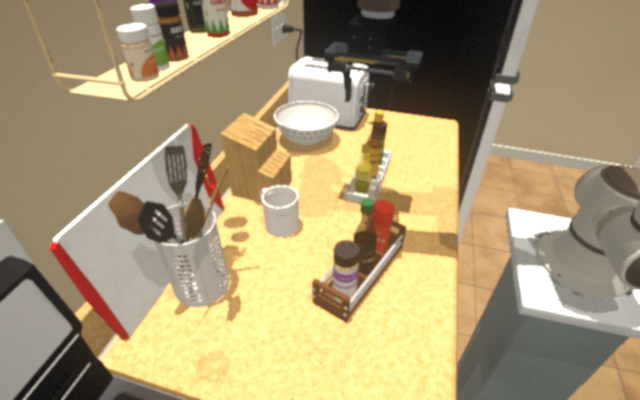

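View pics/top1.png

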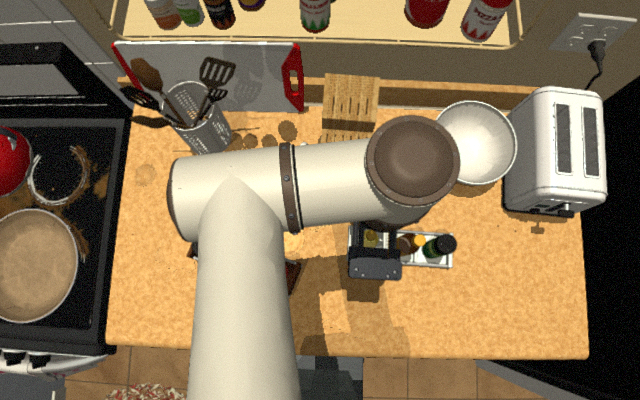

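Call:
step_arm([
  [[0, 0, 0, -1.4, 0, 0, 100], [0, 0, 0, -1.4, 2, 0, 100], [0, 0, 0, -1.4, 4.5, 0, 100], [0, 0, 0, -1.4, 7, 0, 100], [0, 0, 0, -1.4, 7, 0, 100]],
])

```text
time_s: 2.85
tcp_pos: [0.5287, -0.096, 0.205]
ee_rot: [[0.034, -0.01, -0.999], [0.999, 0.001, 0.034], [0.001, -1.0, 0.01]]
wrist_force: [-0.1, 0.6, -1.2]
gripper_width: 0.998
```

```bash
python3 d.py .5324 -.096 .137 177.8;python3 - <<'E'
from h import *
for n in("side","top"):
    c=cam(n); cv2.imwrite(f"pics/{n}2.png",np.clip(cv2.resize(c["image"][30:250,280:480,::-1],None,fx=2.5,fy=2.5)*1.5,0,255).astype('uint8'))
    print(proj(c,r.sense()["tcp_pos"]))
E
```

```text
t 2.85 tcp [ 0.5287 -0.096   0.205 ] J [  7.  15. -14.  -0. -61.  -9.] w 0.998 F [-0.1  0.6 -1.2]
turn [-0.01   0.004  0.001] shift cm [ 0.    6.79 -0.44]
[367.97376515 125.70424324]
[374.12312605 230.20679079]
```

View pics/side2.png

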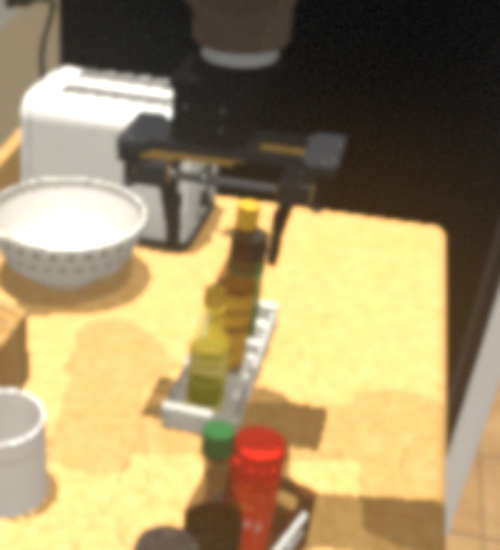

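Call:
step_arm([
  [[0, 0, 0, 0, 2, -0.2, 100], [0, 0, 0, 0, 4, -0.2, 100], [0, 0, 0, 0, 6.7, -0.2, 100], [0, 0, 0, 0, 6.7, -0.2, 100], [0, 0, 0, 0, 6.7, -0.2, 100]],
])

```text
time_s: 3.37
tcp_pos: [0.5348, -0.0966, 0.1436]
ee_rot: [[0.033, 0.0, -0.999], [0.999, -0.001, 0.033], [-0.001, -1.0, -0.0]]
wrist_force: [0.7, -0.2, 0.8]
gripper_width: 0.998
```

Call:
step_arm([
  [[0, 0, 0, 0, 0, 0, 0], [0, 0, 0, 0, 0, 0, 0], [0, 0, 0, 0, 0, 0, 0], [0, 0, 0, 0, 0, 0, 0], [0, 0, 0, 0, 0, 0, 0]],
])

```text
time_s: 3.78
tcp_pos: [0.5346, -0.0966, 0.1433]
ee_rot: [[0.034, 0.002, -0.999], [0.999, 0.0, 0.034], [0.0, -1.0, -0.002]]
wrist_force: [-0.4, 0.3, -0.3]
gripper_width: 0.703
```

Call:
step_arm([
  [[0, 0, 0, 0, 0, 0, 0], [0, 0, 0, 0, 0, 0, 0], [0, 0, 0, 0, 0, 0, 0], [0, 0, 0, 0, 0, 0, 0], [0, 0, 0, 0, 0, 0, 0]],
])

```text
time_s: 4.2
tcp_pos: [0.5342, -0.0966, 0.1424]
ee_rot: [[0.034, -0.0, -0.999], [0.999, -0.0, 0.034], [-0.0, -1.0, 0.0]]
wrist_force: [-0.2, -0.0, -0.6]
gripper_width: 0.322
```

```bash
python3 d.py .5324 -.096 .137 177.8;python3 - <<'E'
from h import *
for n in("side","top"):
    c=cam(n); cv2.imwrite(f"pics/{n}3.png",np.clip(cv2.resize(c["image"][30:250,280:480,::-1],None,fx=2.5,fy=2.5)*1.5,0,255).astype('uint8'))
E
```

```text
t 4.2 tcp [ 0.5342 -0.0966  0.1424] J [  7.  19. -18.   0. -53.  -9.] w 0.322 F [-0.2 -0.  -0.6]
turn [-0.     0.004 -0.   ] shift cm [0.06 0.54 0.19]
```

View pics/side3.png

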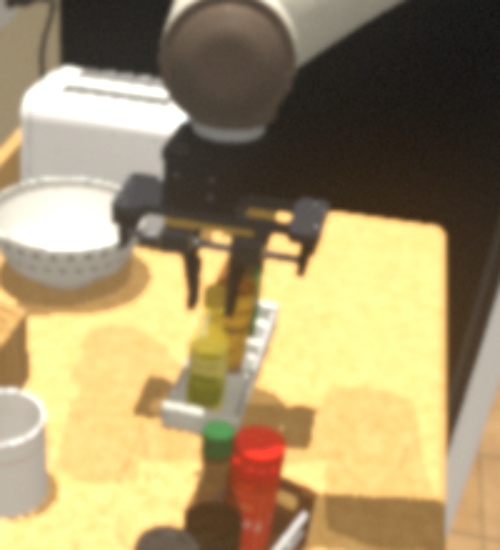

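Call:
step_arm([
  [[0, 0, 0, 0, 0.5, 0, 30], [0, 0, 0, 0, 0.5, 0, 30], [0, 0, 0, 0, 0.5, 0, 0], [0, 0, 0, 0, 0.5, 0, 0], [0, 0, 0, 0, 0.5, 0, 0]],
])

```text
time_s: 4.72
tcp_pos: [0.534, -0.0966, 0.1371]
ee_rot: [[0.034, -0.001, -0.999], [0.999, 0.0, 0.034], [0.0, -1.0, 0.001]]
wrist_force: [-0.8, -0.2, -1.1]
gripper_width: 0.23
```

Call:
step_arm([
  [[0, 0, 0, 0, 0, 0, 0], [0, 0, 0, 0, 0, 0, 0], [0, 0, 0, 0, 0, 0, 0], [0, 0, 0, 0, -0.5, 0, 0], [0, 0, 0, 0, -1, 0, 0]],
])

```text
time_s: 5.13
tcp_pos: [0.5341, -0.0967, 0.1476]
ee_rot: [[0.034, -0.001, -0.999], [0.999, -0.0, 0.034], [-0.0, -1.0, 0.001]]
wrist_force: [0.2, 0.0, 0.1]
gripper_width: 0.232
```

```bash
python3 d.py .42 -.09 .137 177.8
```

```text
t 5.13 tcp [ 0.5341 -0.0967  0.1476] J [  7.  19. -18.   0. -53.  -9.] w 0.232 F [0.2 0.  0.1]
turn [-0.001  0.004 -0.   ] shift cm [ 0.28  1.07 11.42]
```

Call:
step_arm([
  [[0, 0, 0, 0, -1, 0, 0], [0, 0, 0, 0, -2, 0, 0], [0, 0, 0, 0, -4, 0, 0], [0, 0, 0, 0, -5.5, 0, 0], [0, 0, 0, 0, -5.5, 0, 0]],
])

```text
time_s: 5.55
tcp_pos: [0.5368, -0.0968, 0.2072]
ee_rot: [[0.033, 0.009, -0.999], [0.999, -0.0, 0.033], [-0.0, -1.0, -0.009]]
wrist_force: [0.5, 0.4, -1.4]
gripper_width: 0.229
```

```bash
python3 d.py .42 -.09 .137 177.8; python3 - <<'E'
from h import *
for n in("side","top"):
    c=cam(n); cv2.imwrite(f"pics/{n}4.png",np.clip(cv2.resize(c["image"][30:250,280:480,::-1],None,fx=2.5,fy=2.5)*1.5,0,255).astype('uint8'))
E
```

```text
t 5.55 tcp [ 0.5368 -0.0968  0.2072] J [  7.  15. -14.   0. -61.  -9.] w 0.229 F [ 0.5  0.4 -1.4]
turn [ 0.009  0.005 -0.   ] shift cm [ 0.29  6.92 11.76]
```

View pics/side4.png

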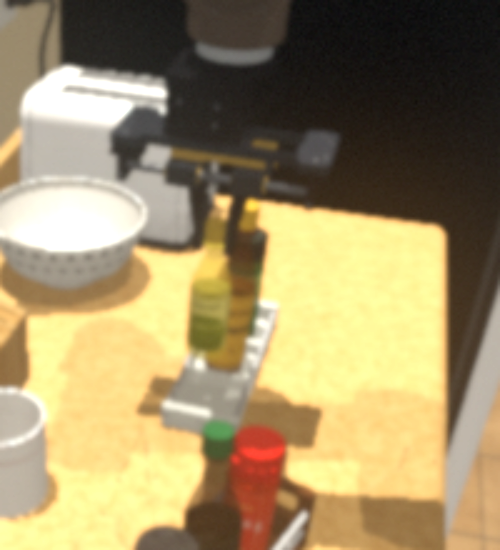

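Call:
step_arm([
  [[0, 0, 0, 0, 0, 2, 0], [0, 0, 0, 0, 0, 5, 0], [0, 0, 0, 0, 0, 8, 0], [0, 0, 0, 0, 0, 11, 0], [0, 0, 0, 0, 0, 11.5, 0]],
])

```text
time_s: 6.07
tcp_pos: [0.4135, -0.0929, 0.2009]
ee_rot: [[0.035, -0.006, -0.999], [0.999, 0.001, 0.035], [0.001, -1.0, 0.006]]
wrist_force: [0.4, -0.0, -1.3]
gripper_width: 0.232
```

Call:
step_arm([
  [[0, 0, 0, 0, 0, 0, 0], [0, 0, 0, 0, 1.5, 0, 0], [0, 0, 0, 0, 3.5, 0, 0], [0, 0, 0, 0, 5.5, 0, 0], [0, 0, 0, 0, 6.5, 0, 0]],
])

```text
time_s: 6.48
tcp_pos: [0.4189, -0.0927, 0.135]
ee_rot: [[0.035, -0.004, -0.999], [0.999, -0.0, 0.035], [-0.0, -1.0, 0.004]]
wrist_force: [-0.2, 0.1, -1.1]
gripper_width: 0.231
```

```bash
python3 d.py .42 -.094 .129 177.8; python3 - <<'E'
from h import *
for n in("side","top"):
    c=cam(n); cv2.imwrite(f"pics/{n}5.png",np.clip(cv2.resize(c["image"][30:250,280:480,::-1],None,fx=2.5,fy=2.5)*1.5,0,255).astype('uint8'))
E
```

```text
t 6.48 tcp [ 0.4189 -0.0927  0.135 ] J [  9.   9. -34.  -0. -47. -11.] w 0.231 F [-0.2  0.1 -1.1]
turn [-0.004  0.004 -0.   ] shift cm [-0.13  0.6  -0.11]
```

View pics/side5.png

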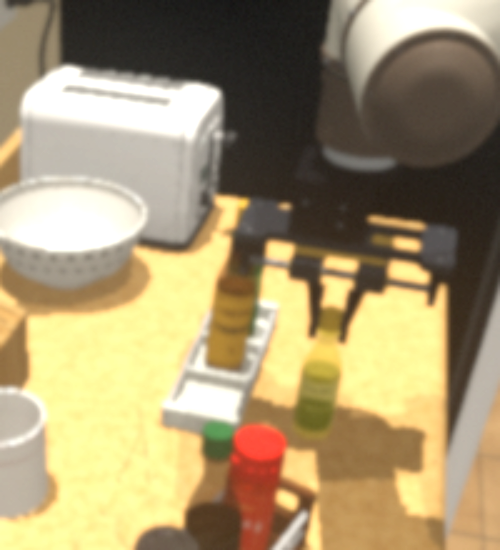

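Call:
step_arm([
  [[0, 0, 0, 0, 0.3, 0, 0], [0, 0, 0, 0, 0.5, 0, 0], [0, 0, 0, 0, 0.5, 0, 0], [0, 0, 0, 0, 0.5, 0, 0], [0, 0, 0, 0, 0.5, 0, 0]],
])

```text
time_s: 7.0
tcp_pos: [0.4198, -0.0927, 0.133]
ee_rot: [[0.034, 0.001, -0.999], [0.999, 0.0, 0.034], [0.0, -1.0, -0.001]]
wrist_force: [0.0, -0.1, -1.1]
gripper_width: 0.229
```

```bash
python3 d.py .42 -.094 .129 177.8
```

```text
t 7.0 tcp [ 0.4198 -0.0927  0.133 ] J [  9.   9. -34.   0. -47. -11.] w 0.229 F [ 0.  -0.1 -1.1]
turn [0.001 0.004 0.   ] shift cm [-0.13  0.4  -0.02]
```

Call:
step_arm([
  [[0, 0, 0, 0, 0.2, 0, 0], [0, 0, 0, 0, 0.4, 0, 0], [0, 0, 0, 0, 0.4, 0, 0], [0, 0, 0, 0, 0.4, 0, 0], [0, 0, 0, 0, 0.4, 0, 0]],
])

```text
time_s: 7.42
tcp_pos: [0.4199, -0.0927, 0.1291]
ee_rot: [[0.034, 0.001, -0.999], [0.999, -0.0, 0.034], [-0.0, -1.0, -0.001]]
wrist_force: [-0.5, 0.5, 4.2]
gripper_width: 0.231
```

```bash
python3 d.py .42 -.094 .129 177.8
```

```text
t 7.42 tcp [ 0.4199 -0.0927  0.1291] J [  9.  10. -34.   0. -46. -11.] w 0.231 F [-0.5  0.5  4.2]
turn [ 0.001  0.005 -0.   ] shift cm [-0.13  0.01 -0.02]
```

Contact felt at the expected height. Release, then rise.

Call:
step_arm([
  [[0, 0, 0, 0, 0, 0, 80], [0, 0, 0, 0, 0, 0, 80], [0, 0, 0, 0, 0, 0, 80], [0, 0, 0, 0, 0, 0, 80], [0, 0, 0, 0, 0, 0, 100]],
])

```text
time_s: 7.83
tcp_pos: [0.4191, -0.0927, 0.1282]
ee_rot: [[0.034, -0.001, -0.999], [0.999, -0.0, 0.034], [-0.0, -1.0, 0.001]]
wrist_force: [-0.8, -0.7, -0.3]
gripper_width: 0.521
```

Call:
step_arm([
  [[0, 0, 0, 0, -2, 0, 100], [0, 0, 0, 0, -5, 0, 100], [0, 0, 0, 0, -9, 0, 100], [0, 0, 0, 0, -13, 0, 100], [0, 0, 0, 0, -14, 0, 100]],
])

```text
time_s: 8.25
tcp_pos: [0.4223, -0.093, 0.2749]
ee_rot: [[0.033, 0.012, -0.999], [0.999, -0.001, 0.033], [-0.0, -1.0, -0.012]]
wrist_force: [0.3, -0.1, -0.2]
gripper_width: 0.909
```

```bash
python3 d.py .5018 .2363 .27 160.6;python3 - <<'E'
from h import *
for n in("side","top"):
    c=cam(n); cv2.imwrite(f"pics/{n}6.png",np.clip(cv2.resize(c["image"][30:250,280:480,::-1],None,fx=2.5,fy=2.5)*1.5,0,255).astype('uint8'))
E
```

```text
t 8.25 tcp [ 0.4223 -0.093   0.2749] J [  9.   1. -21.   0. -68. -11.] w 0.909 F [ 0.3 -0.1 -0.2]
turn [0.012 0.306 0.001] shift cm [33.18  0.56 -6.86]
```

View pics/side6.png

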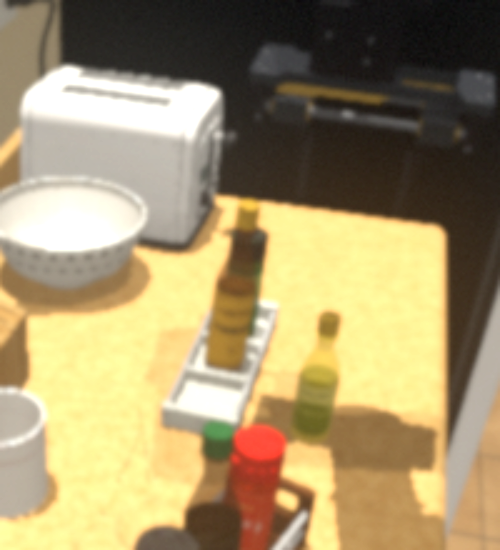

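Call:
step_arm([
  [[0, 0.06, 0, 3, 0, -0.6, 100], [0, 0.12, 0, 7, 0, -1.4, 100], [0, 0.18, 0, 11, 0, -2.2, 100], [0, 0.24, 0, 15, 0, -3, 100], [0, 0.3, 0, 19, 0, -3.8, 100]],
])

```text
time_s: 8.77
tcp_pos: [0.4629, 0.0974, 0.2669]
ee_rot: [[0.331, -0.003, -0.944], [0.944, -0.001, 0.331], [-0.002, -1.0, 0.002]]
wrist_force: [0.6, -0.8, 0.1]
gripper_width: 0.998
```

Call:
step_arm([
  [[0, 0, 0, 4, 0, 0, 100], [0, 0, 0, 8, 0, 0, 100], [0, 0, 0, 11, 0, 0, 100], [0, 0, 0, 12, 0, 0, 100], [0, 0, 0, 12, 0, 0, 100]],
])

```text
time_s: 9.18
tcp_pos: [0.5029, 0.2111, 0.2657]
ee_rot: [[0.326, -0.004, -0.945], [0.945, -0.002, 0.326], [-0.003, -1.0, 0.003]]
wrist_force: [0.2, -0.5, 0.2]
gripper_width: 0.997
```

```bash
python3 d.py .5018 .2363 .27 160.6
```

```text
t 9.18 tcp [0.5029 0.2111 0.2657] J [ 40.  13.  -8.  -0. -70. -59.] w 0.997 F [ 0.2 -0.5  0.2]
turn [-0.003  0.007 -0.003] shift cm [ 2.34 -0.43  0.93]
```

Call:
step_arm([
  [[0, 0, 0, 2.3, 0, 0.9, 100], [0, 0, 0, 2.3, 0, 0.9, 100], [0, 0, 0, 2.3, 2, 0.9, 100], [0, 0, 0, 2.3, 5, 0.9, 100], [0, 0, 0, 2.3, 7, 0.9, 100]],
])

```text
time_s: 9.6
tcp_pos: [0.5006, 0.232, 0.196]
ee_rot: [[0.329, -0.003, -0.944], [0.944, -0.001, 0.329], [-0.002, -1.0, 0.003]]
wrist_force: [-1.0, -0.7, -0.4]
gripper_width: 0.999
```

```bash
python3 d.py .5018 .2363 .117 160.6;python3 - <<'E'
from h import *
for n in("side","top"):
    c=cam(n); cv2.imwrite(f"pics/{n}7.png",np.clip(cv2.resize(c["image"][130:350,250:450,::-1],None,fx=2.5,fy=2.5)*1.5,0,255).astype('uint8'))
E
```

```text
t 9.6 tcp [0.5006 0.232  0.196 ] J [ 42.  17. -13.  -0. -60. -61.] w 0.999 F [-1.  -0.7 -0.4]
turn [-0.003  0.003 -0.002] shift cm [0.47 7.9  0.  ]
```

View pics/side7.png

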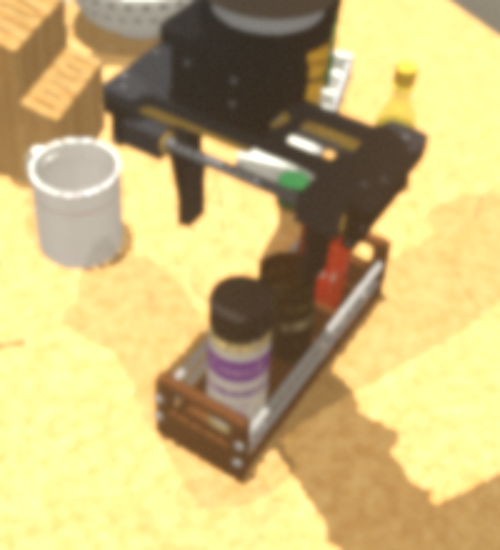

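Call:
step_arm([
  [[0, 0, 0, 0.4, 2, 0, 100], [0, 0, 0, 0.4, 4, 0, 100], [0, 0, 0, 0.4, 6, 0, 100], [0, 0, 0, 0.4, 7.9, 0, 100], [0, 0, 0, 0.4, 7.9, 0, 100]],
])

```text
time_s: 10.12
tcp_pos: [0.5018, 0.2357, 0.117]
ee_rot: [[0.329, -0.005, -0.944], [0.944, -0.004, 0.329], [-0.005, -1.0, 0.004]]
wrist_force: [-0.8, 0.4, 0.5]
gripper_width: 1.003
```

Call:
step_arm([
  [[0, 0, 0, 0, 0, 0, 0], [0, 0, 0, 0, 0, 0, 0], [0, 0, 0, 0, 0, 0, 0], [0, 0, 0, 0, 0, 0, 0], [0, 0, 0, 0, 0, 0, 0]],
])

```text
time_s: 10.53
tcp_pos: [0.5039, 0.238, 0.1206]
ee_rot: [[0.328, 0.002, -0.945], [0.945, 0.001, 0.328], [0.002, -1.0, -0.001]]
wrist_force: [0.1, -0.6, 0.8]
gripper_width: 0.703
```

Call:
step_arm([
  [[0, 0, 0, 0, 0, 0, 0], [0, 0, 0, 0, 0, 0, 0], [0, 0, 0, 0, 0, 0, 0], [0, 0, 0, 0, 0, 0, 0], [0, 0, 0, 0, 0, 0, 0]],
])

```text
time_s: 10.95
tcp_pos: [0.5035, 0.2378, 0.1197]
ee_rot: [[0.328, 0.0, -0.945], [0.945, 0.0, 0.328], [0.0, -1.0, -0.0]]
wrist_force: [-0.5, 0.7, 2.1]
gripper_width: 0.515
```

```bash
python3 d.py .5018 .2363 .117 160.6
```

```text
t 10.95 tcp [0.5035 0.2378 0.1197] J [ 42.  22. -18.   0. -50. -61.] w 0.515 F [-0.5  0.7  2.1]
turn [0.    0.005 0.   ] shift cm [-0.2   0.27  0.11]
```

Call:
step_arm([
  [[0, 0, 0, 0, -1.5, 0, 0], [0, 0, 0, 0, -5, 0, 0], [0, 0, 0, 0, -9, 0, 0], [0, 0, 0, 0, -13, 0, 0], [0, 0, 0, 0, -17, 0, 0]],
])

```text
time_s: 11.37
tcp_pos: [0.5029, 0.2374, 0.2907]
ee_rot: [[0.328, -0.001, -0.945], [0.945, -0.001, 0.328], [-0.001, -1.0, 0.001]]
wrist_force: [1.1, 1.0, -1.2]
gripper_width: 0.514
```

Call:
step_arm([
  [[0, 0, 0, 0, -3, 0, 0], [0, 0, 0, 0, -5, 0, 0], [0, 0, 0, 0, -5, 0, 0], [0, 0, 0, 0, -5, 0, 0], [0, 0, 0, 0, -5, 0, 0]],
])

```text
time_s: 11.78
tcp_pos: [0.5027, 0.2374, 0.3375]
ee_rot: [[0.328, -0.003, -0.945], [0.945, -0.001, 0.328], [-0.002, -1.0, 0.003]]
wrist_force: [-0.3, -0.4, -1.4]
gripper_width: 0.517
```

```bash
python3 d.py .528 -.1035 .33 177.8;python3 - <<'E'
from h import *
for n in("side","top"):
    c=cam(n); cv2.imwrite(f"pics/{n}8.png",np.clip(c["image"][:,:,::-1]*1.5,0,255).astype('uint8'))
E
```

```text
t 11.78 tcp [0.5027 0.2374 0.3375] J [ 42.  12.   1.  -0. -79. -61.] w 0.517 F [-0.3 -0.4 -1.4]
turn [-0.003 -0.296 -0.002] shift cm [-31.37   0.79 -13.58]
```

View pics/side8.png

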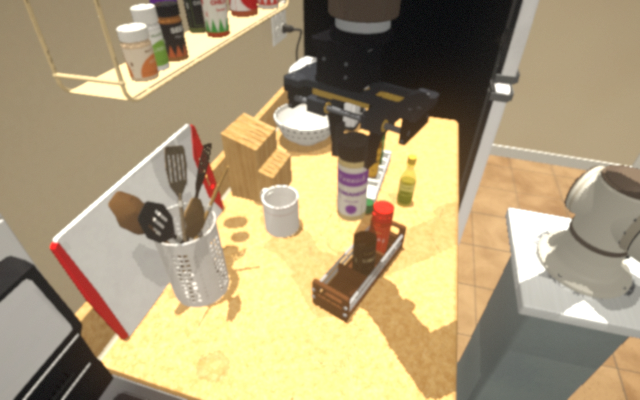

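Jar held upright well above the rack. Carry it to the tray's free pocket.

Call:
step_arm([
  [[0, -0.06, 0, -3, 0, -1.3, 0], [0, -0.12, 0, -7, 0, -3, 0], [0, -0.18, 0, -11, 0, -4.8, 0], [0, -0.24, 0, -14.5, 0, -6.3, 0], [0, -0.29, 0, -18, 0, -7.8, 0]],
])

```text
time_s: 12.3
tcp_pos: [0.5174, 0.0401, 0.338]
ee_rot: [[0.041, -0.003, -0.999], [0.999, -0.001, 0.041], [-0.001, -1.0, 0.003]]
wrist_force: [0.9, 0.4, -0.8]
gripper_width: 0.514
```

```bash
python3 d.py .528 -.1035 .33 177.8
```

```text
t 12.3 tcp [0.5174 0.0401 0.338 ] J [ 22.   8.  -3.  -0. -78. -25.] w 0.514 F [ 0.9  0.4 -0.8]
turn [-0.003 -0.002 -0.001] shift cm [-14.3    0.81  -1.64]
```

Call:
step_arm([
  [[0, 0, 0, -4, 0, -0.5, 0], [0, 0, 0, -8, 0, -1, 0], [0, 0, 0, -11, 0, -1.3, 0], [0, 0, 0, -13, 0, -1.5, 0], [0, 0, 0, -13.5, 0, -1.5, 0]],
])

```text
time_s: 12.72
tcp_pos: [0.5266, -0.0963, 0.3377]
ee_rot: [[0.048, -0.004, -0.999], [0.999, -0.001, 0.048], [-0.001, -1.0, 0.004]]
wrist_force: [-0.1, 0.3, -1.3]
gripper_width: 0.514
```

Call:
step_arm([
  [[0, 0, 0, 0, 1, 0, 0], [0, 0, 0, 0, 3, 0, 0], [0, 0, 0, 0, 6, 0, 0], [0, 0, 0, 0, 9, 0, 0], [0, 0, 0, 0, 10, 0, 0]],
])

```text
time_s: 13.13
tcp_pos: [0.5238, -0.0919, 0.2336]
ee_rot: [[0.043, -0.01, -0.999], [0.999, 0.001, 0.043], [0.001, -1.0, 0.011]]
wrist_force: [-0.6, -0.2, -2.9]
gripper_width: 0.514
```

```bash
python3 d.py .528 -.1035 .12 177.8
```

```text
t 13.13 tcp [ 0.5238 -0.0919  0.2336] J [  7.  13. -12.  -0. -65. -10.] w 0.514 F [-0.6 -0.2 -2.9]
turn [-0.011 -0.005  0.001] shift cm [-1.15 11.35 -0.59]
```

Call:
step_arm([
  [[0, 0, 0, -1.1, 0, 0, 0], [0, 0, 0, -1.1, 2, -0.3, 0], [0, 0, 0, -1.1, 5, -0.3, 0], [0, 0, 0, -1.1, 7, -0.3, 0], [0, 0, 0, -1.1, 7, -0.3, 0]],
])

```text
time_s: 13.55
tcp_pos: [0.5276, -0.1043, 0.1662]
ee_rot: [[0.044, -0.008, -0.999], [0.999, 0.0, 0.044], [-0.0, -1.0, 0.008]]
wrist_force: [-0.8, 0.1, -1.4]
gripper_width: 0.513
```

```bash
python3 d.py .528 -.1035 .12 177.8;python3 - <<'E'
from h import *
for n in("side","top"):
    c=cam(n); cv2.imwrite(f"pics/{n}9.png",np.clip(cv2.resize(c["image"][100:300,270:470,::-1],None,fx=2.5,fy=2.5)*1.5,0,255).astype('uint8'))
E
```

```text
t 13.55 tcp [ 0.5276 -0.1043  0.1662] J [  6.  17. -17.  -0. -56.  -9.] w 0.513 F [-0.8  0.1 -1.4]
turn [-0.008 -0.006 -0.   ] shift cm [ 0.09  4.62 -0.08]
```

View pics/side9.png

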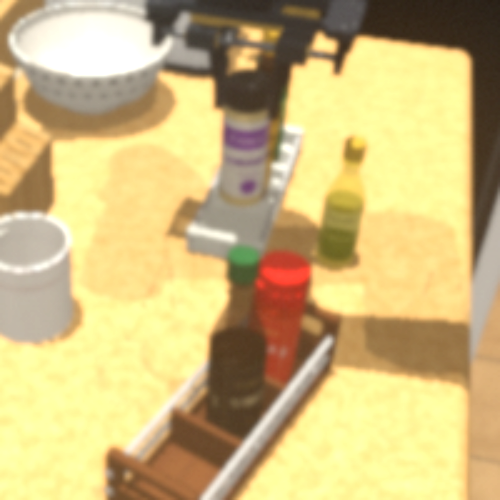

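Call:
step_arm([
  [[0, 0, 0, 0, 1.5, 0, 0], [0, 0, 0, 0, 3, 0, 0], [0, 0, 0, 0, 4.2, 0, 0], [0, 0, 0, 0, 4.2, 0, 0], [0, 0, 0, 0, 4.2, 0, 0]],
])

```text
time_s: 14.07
tcp_pos: [0.5311, -0.1046, 0.1293]
ee_rot: [[0.043, 0.003, -0.999], [0.999, -0.001, 0.043], [-0.0, -1.0, -0.003]]
wrist_force: [0.1, 0.2, -0.7]
gripper_width: 0.511
```

Call:
step_arm([
  [[0, 0, 0, 0, 0, 0, 0], [0, 0, 0, 0, 0, 0, 0], [0, 0, 0, 0, 0, 0, 0], [0, 0, 0, 0, 0, 0, 0], [0, 0, 0, 0, 0, 0, 0]],
])

```text
time_s: 14.48
tcp_pos: [0.5299, -0.1046, 0.1279]
ee_rot: [[0.044, 0.001, -0.999], [0.999, 0.0, 0.044], [0.0, -1.0, -0.001]]
wrist_force: [-0.7, -0.3, -0.9]
gripper_width: 0.515
```

```bash
python3 d.py .528 -.1035 .12 177.8
```

```text
t 14.48 tcp [ 0.5299 -0.1046  0.1279] J [  6.  20. -20.   0. -50.  -9.] w 0.515 F [-0.7 -0.3 -0.9]
turn [ 0.001 -0.006  0.   ] shift cm [0.1  0.79 0.2 ]
```

Call:
step_arm([
  [[0, 0, 0, 0, 0.3, 0.2, 0], [0, 0, 0, 0, 0.6, 0.2, 0], [0, 0, 0, 0, 0.8, 0.2, 0], [0, 0, 0, 0, 0.8, 0.2, 0], [0, 0, 0, 0, 0.8, 0.2, 0]],
])

```text
time_s: 14.9
tcp_pos: [0.5274, -0.1046, 0.1197]
ee_rot: [[0.044, -0.001, -0.999], [0.999, -0.0, 0.044], [-0.0, -1.0, 0.001]]
wrist_force: [-2.2, 0.8, 3.0]
gripper_width: 0.511
```

```bash
python3 d.py .528 -.1035 .12 177.8
```

```text
t 14.9 tcp [ 0.5274 -0.1046  0.1197] J [  6.  20. -21.   0. -49.  -9.] w 0.511 F [-2.2  0.8  3. ]
turn [-0.001 -0.005 -0.   ] shift cm [ 0.11 -0.03 -0.05]
```

Call:
step_arm([
  [[0, 0, 0, 0, 0, 0, 100], [0, 0, 0, 0, 0, 0, 100], [0, 0, 0, 0, 0, 0, 100], [0, 0, 0, 0, 0, 0, 100], [0, 0, 0, 0, 0, 0, 100]],
])

```text
time_s: 15.32
tcp_pos: [0.5278, -0.1044, 0.1193]
ee_rot: [[0.044, 0.0, -0.999], [0.999, 0.0, 0.044], [0.0, -1.0, -0.0]]
wrist_force: [0.1, -0.1, 0.2]
gripper_width: 0.805
```

Call:
step_arm([
  [[0, 0, 0, 0, -2, 0, 100], [0, 0, 0, 0, -5, 0, 100], [0, 0, 0, 0, -9, 0, 100], [0, 0, 0, 0, -13, 0, 100], [0, 0, 0, 0, -15, 0, 100]],
])

```text
time_s: 15.73
tcp_pos: [0.5296, -0.1048, 0.2749]
ee_rot: [[0.043, 0.008, -0.999], [0.999, -0.001, 0.043], [-0.001, -1.0, -0.008]]
wrist_force: [1.1, -0.5, -0.0]
gripper_width: 0.994
```

```bash
python3 d.py .5209 -.1789 .27 177.8;python3 - <<'E'
from h import *
for n in("side","top"):
    c=cam(n); cv2.imwrite(f"pics/{n}10.png",np.clip(cv2.resize(c["image"][100:300,270:470,::-1],None,fx=2.5,fy=2.5)*1.5,0,255).astype('uint8'))
E
```

```text
t 15.73 tcp [ 0.5296 -0.1048  0.2749] J [  6.  12.  -8.   0. -70.  -9.] w 0.994 F [ 1.1 -0.5 -0. ]
turn [ 0.008 -0.005 -0.001] shift cm [-7.44  0.5   0.55]
```

View pics/side10.png

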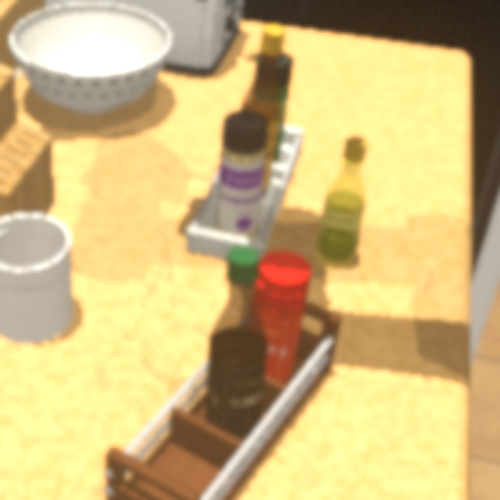

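Call:
step_arm([
  [[0, 0, 0, -3, 0, 0.3, 100], [0, 0, 0, -6, 0, 0.5, 100], [0, 0, 0, -7.4, 0, 0.5, 100], [0, 0, 0, -7.4, 0, 0.5, 100], [0, 0, 0, -7.4, 0, 0.5, 100]],
])

```text
time_s: 16.25
tcp_pos: [0.5189, -0.1786, 0.2682]
ee_rot: [[0.046, -0.002, -0.999], [0.999, 0.001, 0.046], [0.0, -1.0, 0.002]]
wrist_force: [-0.2, 0.7, 0.5]
gripper_width: 1.003
```

```bash
python3 d.py .5209 -.1789 .185 177.8;python3 - <<'E'
from h import *
a=cam("top");b=cam("side")
print(tri(a,(418.4,237.9),b,(378.8,112)))
print(proj(b,(.5209,-.1789,.206)),proj(b,(.5209,-.1789,.183)))
E
```

```text
t 16.25 tcp [ 0.5189 -0.1786  0.2682] J [ -2.  13.  -7.  -0. -70.  -1.] w 1.003 F [-0.2  0.7  0.5]
turn [-0.002 -0.007  0.001] shift cm [-0.03  8.32 -0.22]
(array([ 0.51941022, -0.17889335,  0.20614173]), np.float64(0.003020893882353367))
[377.61237362 111.8278479 ] [376.68727698 120.18322669]
```

Position agrees between both views within ~2 mm. Descend and grip.

Call:
step_arm([
  [[0, 0, 0, 0, 2, -0.1, 100], [0, 0, 0, 0, 4.5, -0.1, 100], [0, 0, 0, 0, 7, -0.1, 100], [0, 0, 0, 0, 8.3, -0.1, 50], [0, 0, 0, 0, 8.3, -0.1, 50]],
])

```text
time_s: 16.77
tcp_pos: [0.5183, -0.1768, 0.1828]
ee_rot: [[0.043, -0.008, -0.999], [0.999, 0.001, 0.043], [0.001, -1.0, 0.008]]
wrist_force: [-0.5, -0.0, -0.4]
gripper_width: 0.922
```

Call:
step_arm([
  [[0, 0, 0, 0, 0, 0, 50], [0, 0, 0, 0, 0, 0, 50], [0, 0, 0, 0, 0, 0, 50], [0, 0, 0, 0, 0, 0, 50], [0, 0, 0, 0, 0, 0, 50]],
])

```text
time_s: 17.18
tcp_pos: [0.5209, -0.1782, 0.1875]
ee_rot: [[0.044, 0.002, -0.999], [0.999, -0.0, 0.044], [-0.0, -1.0, -0.002]]
wrist_force: [0.3, 0.1, -0.2]
gripper_width: 0.558
```

```bash
python3 d.py .5209 -.1789 .185 177.8
```

```text
t 17.18 tcp [ 0.5209 -0.1782  0.1875] J [ -2.  17. -14.   0. -59.  -1.] w 0.558 F [ 0.3  0.1 -0.2]
turn [ 0.002 -0.005 -0.   ] shift cm [-0.07  0.25 -0.  ]
```

Call:
step_arm([
  [[0, 0, 0, 0, 0.3, 0, 30], [0, 0, 0, 0, 0.3, 0, 0], [0, 0, 0, 0, 0.3, 0, 0], [0, 0, 0, 0, 0.3, 0, 0], [0, 0, 0, 0, 0.3, 0, 0]],
])

```text
time_s: 17.6
tcp_pos: [0.5208, -0.1782, 0.1835]
ee_rot: [[0.044, 0.001, -0.999], [0.999, 0.0, 0.044], [0.0, -1.0, -0.001]]
wrist_force: [0.2, 0.2, -0.6]
gripper_width: 0.252
```

Call:
step_arm([
  [[0, 0, 0, 0, 0, 0, 0], [0, 0, 0, 0, 0, 0, 0], [0, 0, 0, 0, 0, 0, 0], [0, 0, 0, 0, 0, 0, 0], [0, 0, 0, 0, 0, 0, 0]],
])

```text
time_s: 18.02
tcp_pos: [0.5206, -0.1782, 0.1835]
ee_rot: [[0.044, 0.0, -0.999], [0.999, -0.0, 0.044], [-0.0, -1.0, -0.0]]
wrist_force: [0.8, 0.1, -1.3]
gripper_width: 0.25
```

```bash
python3 d.py .5055 .2365 .4 160.6
```

```text
t 18.02 tcp [ 0.5206 -0.1782  0.1835] J [ -2.  17. -14.   0. -58.  -1.] w 0.25 F [ 0.8  0.1 -1.3]
turn [0.    0.295 0.   ] shift cm [ 41.36 -21.65   3.32]
```

Call:
step_arm([
  [[0, 0, 0, 0, -1.5, 0, 0], [0, 0, 0, 0, -5, 0, 0], [0, 0, 0, 0, -9, 0, 0], [0, 0, 0, 0, -13, 0, 0], [0, 0, 0, 0, -17, 0, 0]],
])

```text
time_s: 18.43
tcp_pos: [0.5191, -0.178, 0.3541]
ee_rot: [[0.044, -0.003, -0.999], [0.999, 0.001, 0.044], [0.001, -1.0, 0.004]]
wrist_force: [1.5, -0.9, -3.3]
gripper_width: 0.255
```

Call:
step_arm([
  [[0, 0, 0, 0, -3, 0, 0], [0, 0, 0, 0, -4.5, 0, 0], [0, 0, 0, 0, -4.5, 0, 0], [0, 0, 0, 0, -4.5, 0, 0], [0, 0, 0, 0, -4.5, 0, 0]],
])

```text
time_s: 18.85
tcp_pos: [0.5194, -0.1777, 0.3956]
ee_rot: [[0.044, -0.006, -0.999], [0.999, 0.002, 0.044], [0.002, -1.0, 0.006]]
wrist_force: [0.1, 0.0, -3.9]
gripper_width: 0.25
```

```bash
python3 d.py .5055 .2365 .4 160.6;python3 - <<'E'
from h import *
for n in("side","top"):
    c=cam(n); cv2.imwrite(f"pics/{n}11.png",np.clip(c["image"][:,:,::-1]*1.5,0,255).astype('uint8'))
E
```

```text
t 18.85 tcp [ 0.5194 -0.1777  0.3956] J [ -2.  11.   8.  -0. -87.  -1.] w 0.25 F [ 0.1  0.  -3.9]
turn [-0.006  0.295  0.001] shift cm [41.32 -0.36  3.22]
```

View pics/side11.png

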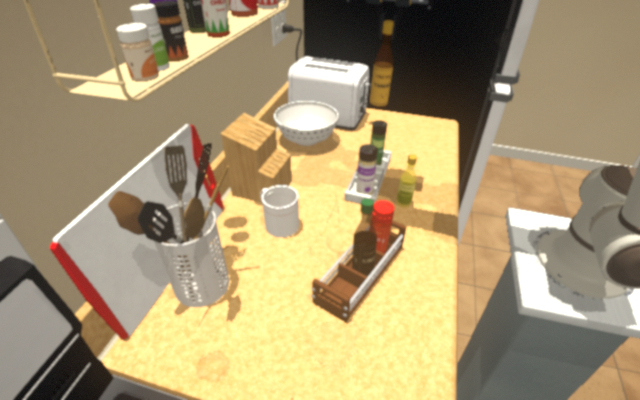

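Call:
step_arm([
  [[0, 0.03, 0, 2, 0, 0.2, 0], [0, 0.08, 0, 5, 0, 0.4, 0], [0, 0.14, 0, 8, 0, 0.6, 0], [0, 0.2, 0, 11, 0, 0.8, 0], [0, 0.25, 0, 14, 0, 1, 0]],
])

```text
time_s: 19.37
tcp_pos: [0.5159, -0.0367, 0.3968]
ee_rot: [[0.293, -0.003, -0.956], [0.956, -0.0, 0.293], [-0.001, -1.0, 0.003]]
wrist_force: [0.9, -0.1, -3.2]
gripper_width: 0.251
```

```bash
python3 d.py .5055 .2365 .4 160.6
```

```text
t 19.37 tcp [ 0.5159 -0.0367  0.3968] J [ 14.   7.   3.  -0. -86. -31.] w 0.251 F [ 0.9 -0.1 -3.2]
turn [-0.003  0.041 -0.001] shift cm [25.82 -0.33  9.  ]
```

Call:
step_arm([
  [[0, 0.04, 0, 3, 0, 1, 0], [0, 0.04, 0, 6, 0, 2.1, 0], [0, 0.04, 0, 9, 0, 3.2, 0], [0, 0.04, 0, 12, 0, 4.2, 0], [0, 0.04, 0, 15, 0, 5.2, 0]],
])

```text
time_s: 19.78
tcp_pos: [0.5095, 0.1221, 0.397]
ee_rot: [[0.328, -0.003, -0.945], [0.945, -0.001, 0.328], [-0.002, -1.0, 0.002]]
wrist_force: [0.8, 0.2, -4.0]
gripper_width: 0.249
```

Call:
step_arm([
  [[0, 0, 0, 3, 0, 1, 0], [0, 0, 0, 6, 0, 2, 0], [0, 0, 0, 8, 0, 2.8, 0], [0, 0, 0, 9, 0, 3.2, 0], [0, 0, 0, 9.5, 0, 3.2, 0]],
])

```text
time_s: 20.2
tcp_pos: [0.5106, 0.2224, 0.3967]
ee_rot: [[0.326, -0.003, -0.945], [0.945, -0.002, 0.326], [-0.003, -1.0, 0.002]]
wrist_force: [-0.1, -0.3, -2.4]
gripper_width: 0.254
```

Call:
step_arm([
  [[0, 0, 0, 0, 0, 0, 0], [0, 0, 0, 0, 0, 0, 0], [0, 0, 0, 0, 0, 0, 0], [0, 0, 0, 0, 0, 0, 0], [0, 0, 0, 0, 0, 0, 0]],
])

```text
time_s: 20.62
tcp_pos: [0.5113, 0.22, 0.3988]
ee_rot: [[0.329, 0.0, -0.944], [0.944, 0.0, 0.329], [0.0, -1.0, -0.0]]
wrist_force: [-0.1, -0.4, -3.2]
gripper_width: 0.256
```

```bash
python3 d.py .5055 .2365 .4 160.6
```

```text
t 20.62 tcp [0.5113 0.22   0.3988] J [ 40.  11.   9.   0. -87. -59.] w 0.256 F [-0.1 -0.4 -3.2]
turn [0.    0.003 0.   ] shift cm [ 1.37 -0.12  1.09]
```

Align, then descend to foot ≈ 85 mm and check.

Call:
step_arm([
  [[0, 0, 0, 1.4, 0, 1.1, 0], [0, 0, 0, 1.4, 2, 1.1, 0], [0, 0, 0, 1.4, 5, 1.1, 0], [0, 0, 0, 1.4, 8.5, 1.1, 0], [0, 0, 0, 1.4, 11.5, 1.1, 0]],
])

```text
time_s: 21.03
tcp_pos: [0.505, 0.2371, 0.2821]
ee_rot: [[0.329, -0.0, -0.944], [0.944, 0.001, 0.329], [0.001, -1.0, 0.0]]
wrist_force: [0.3, -0.4, -3.0]
gripper_width: 0.252
```

Call:
step_arm([
  [[0, 0, 0, 0, 1.5, 0, 0], [0, 0, 0, 0, 2, 0, 0], [0, 0, 0, 0, 2, 0, 0], [0, 0, 0, 0, 2, 0, 0], [0, 0, 0, 0, 2, 0, 0]],
])

```text
time_s: 21.45
tcp_pos: [0.5065, 0.2382, 0.2656]
ee_rot: [[0.328, 0.004, -0.945], [0.945, 0.002, 0.328], [0.003, -1.0, -0.003]]
wrist_force: [0.1, 0.8, -2.5]
gripper_width: 0.254
```

```bash
python3 d.py .5055 .2365 .1835 160.6;python3 - <<'E'
from h import *
for n in("side","top"):
    c=cam(n); cv2.imwrite(f"pics/{n}12.png",np.clip(cv2.resize(c["image"][130:330,250:450,::-1],None,fx=2.5,fy=2.5)*1.5,0,255).astype('uint8'))
E
```

```text
t 21.45 tcp [0.5065 0.2382 0.2656] J [ 42.  14.  -6.   0. -69. -61.] w 0.254 F [ 0.1  0.8 -2.5]
turn [0.003 0.005 0.003] shift cm [-0.22  8.21  0.06]
```

View pics/side12.png

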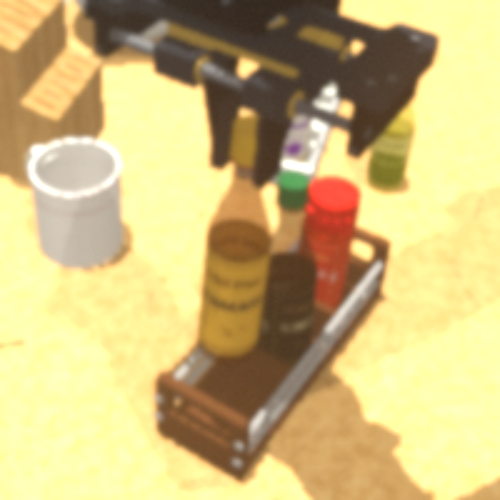

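```bash
python3 - <<'E'
from h import *
b=cam("side");T=b["cam_to_world"]
p=np.array([.5065,.2382,.09]); v=p-T[:3,3]; v[2]=0; v/=np.linalg.norm(v)
for q in (p-v*.022,p,p-v*.022+[0,0,.108]): print((proj(b,q)-[250,130])*2.5)
E
```

```text
[229.76288674 367.36107697]
[231.39317888 344.09929432]
[237.27230641 259.8254988 ]
```

Call:
step_arm([
  [[0, 0, 0, -0.1, 1, 0, 0], [0, 0, 0, -0.1, 2, 0, 0], [0, 0, 0, -0.1, 3, 0, 0], [0, 0, 0, -0.1, 3.5, 0, 0], [0, 0, 0, -0.1, 3.5, 0, 0]],
])

```text
time_s: 22.02
tcp_pos: [0.5041, 0.2362, 0.226]
ee_rot: [[0.328, -0.004, -0.945], [0.945, -0.003, 0.328], [-0.004, -1.0, 0.003]]
wrist_force: [-0.1, -0.5, -2.5]
gripper_width: 0.253
```

```bash
python3 d.py .5055 .2365 .1835 160.6
```

```text
t 22.02 tcp [0.5041 0.2362 0.226 ] J [ 42.  16. -10.  -0. -65. -61.] w 0.253 F [-0.1 -0.5 -2.5]
turn [-0.003  0.004 -0.004] shift cm [ 0.1   4.25 -0.14]
```

Call:
step_arm([
  [[0, 0, 0, 0, 1, 0, 0], [0, 0, 0, 0, 2, 0, 0], [0, 0, 0, 0, 3, 0, 0], [0, 0, 0, 0, 3.6, 0, 0], [0, 0, 0, 0, 3.6, 0, 0]],
])

```text
time_s: 22.43
tcp_pos: [0.5041, 0.2362, 0.1902]
ee_rot: [[0.328, -0.004, -0.945], [0.945, -0.002, 0.328], [-0.003, -1.0, 0.003]]
wrist_force: [-0.6, -0.4, -4.1]
gripper_width: 0.252
```

Call:
step_arm([
  [[0, 0, 0, 0, 0.2, 0, 0], [0, 0, 0, 0, 0.4, 0, 0], [0, 0, 0, 0, 0.4, 0, 0], [0, 0, 0, 0, 0.4, 0, 0], [0, 0, 0, 0, 0.4, 0, 0]],
])

```text
time_s: 22.85
tcp_pos: [0.5053, 0.237, 0.1889]
ee_rot: [[0.328, 0.001, -0.945], [0.945, 0.001, 0.328], [0.001, -1.0, -0.001]]
wrist_force: [-0.5, -0.4, -4.4]
gripper_width: 0.251
```

```bash
python3 d.py .5055 .2365 .1835 160.6
```

```text
t 22.85 tcp [0.5053 0.237  0.1889] J [ 42.  18. -13.   0. -59. -61.] w 0.251 F [-0.5 -0.4 -4.4]
turn [0.001 0.005 0.001] shift cm [-0.04  0.54 -0.03]
```

Call:
step_arm([
  [[0, 0, 0, 0, 0.2, 0, 0], [0, 0, 0, 0, 0.4, 0, 0], [0, 0, 0, 0, 0.5, 0, 0], [0, 0, 0, 0, 0.5, 0, 0], [0, 0, 0, 0, 0.5, 0, 0]],
])

```text
time_s: 23.27
tcp_pos: [0.5053, 0.237, 0.1838]
ee_rot: [[0.328, 0.001, -0.945], [0.945, 0.0, 0.328], [0.0, -1.0, -0.0]]
wrist_force: [0.1, 0.1, -1.8]
gripper_width: 0.245
```

```bash
python3 d.py .5055 .2365 .1835 160.6
```

```text
t 23.27 tcp [0.5053 0.237  0.1838] J [ 42.  18. -13.   0. -59. -61.] w 0.245 F [ 0.1  0.1 -1.8]
turn [0.    0.005 0.   ] shift cm [-0.04  0.03 -0.04]
```

Call:
step_arm([
  [[0, 0, 0, 0, 0.1, 0, 0], [0, 0, 0, 0, 0.1, 0, 0], [0, 0, 0, 0, 0.1, 0, 100], [0, 0, 0, 0, 0.1, 0, 100], [0, 0, 0, 0, 0.1, 0, 100]],
])

```text
time_s: 23.68
tcp_pos: [0.505, 0.2367, 0.1822]
ee_rot: [[0.328, -0.0, -0.945], [0.945, -0.0, 0.328], [-0.0, -1.0, 0.0]]
wrist_force: [-0.1, 0.1, 0.3]
gripper_width: 0.397
```

Call:
step_arm([
  [[0, 0, 0, 0, 0, 0, 100], [0, 0, 0, 0, 0, 0, 100], [0, 0, 0, 0, -2, 0, 100], [0, 0, 0, 0, -5, 0, 100], [0, 0, 0, 0, -8, 0, 100]],
])

```text
time_s: 24.1
tcp_pos: [0.5047, 0.2364, 0.2624]
ee_rot: [[0.328, -0.002, -0.945], [0.945, -0.002, 0.328], [-0.003, -1.0, 0.001]]
wrist_force: [0.3, 0.2, 0.5]
gripper_width: 0.771
```

```bash
python3 d.py .4578 .0972 .26 160.6;python3 - <<'E'
from h import *
for n in("side","top"):
    c=cam(n); cv2.imwrite(f"pics/{n}13.png",np.clip(cv2.resize(c["image"][130:330,250:450,::-1],None,fx=2.5,fy=2.5)*1.5,0,255).astype('uint8'))
E
```

```text
t 24.1 tcp [0.5047 0.2364 0.2624] J [ 42.  14.  -6.   0. -69. -61.] w 0.771 F [0.3 0.2 0.5]
turn [-0.001  0.005 -0.003] shift cm [-14.68   0.28  -0.14]
```

View pics/side13.png

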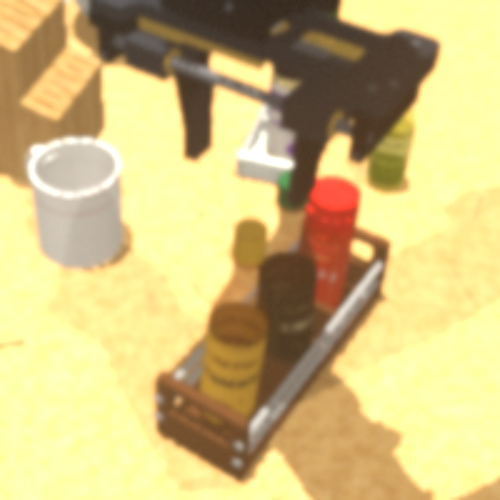

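Call:
step_arm([
  [[0, 0, 0, -3.5, 0, -0.1, 100], [0, 0, 0, -7.5, 0, -0.1, 100], [0, 0, 0, -11.5, 0, -0.1, 100], [0, 0, 0, -14.5, 0, -0.1, 100], [0, 0, 0, -14.5, 0, -0.1, 100]],
])

```text
time_s: 24.62
tcp_pos: [0.4558, 0.0956, 0.2622]
ee_rot: [[0.331, -0.002, -0.944], [0.944, -0.001, 0.331], [-0.001, -1.0, 0.002]]
wrist_force: [-0.3, 0.1, 0.3]
gripper_width: 0.998
```

Call:
step_arm([
  [[0, 0, 0, 0, 0, 0, 100], [0, 0, 0, 0, 0, 0, 100], [0, 0, 0, 0, 2, 0, 100], [0, 0, 0, 0, 4, 0, 100], [0, 0, 0, 0, 6, 0, 100]],
])

```text
time_s: 25.03
tcp_pos: [0.4592, 0.1008, 0.2016]
ee_rot: [[0.327, 0.001, -0.945], [0.945, 0.001, 0.327], [0.001, -1.0, -0.001]]
wrist_force: [1.0, 1.0, -1.0]
gripper_width: 1.002
```

```bash
python3 d.py .4578 .0972 .116 160.6;python3 - <<'E'
from h import *
for n in("side","top"):
    c=cam(n); cv2.imwrite(f"pics/{n}14.png",np.clip(cv2.resize(c["image"][100:300,270:470,::-1],None,fx=2.5,fy=2.5)*1.5,0,255).astype('uint8'))
E
```

```text
t 25.03 tcp [0.4592 0.1008 0.2016] J [ 32.   8. -23.  -0. -58. -51.] w 1.002 F [ 1.  1. -1.]
turn [0.001 0.006 0.001] shift cm [-0.39  8.56  0.02]
```

View pics/side14.png

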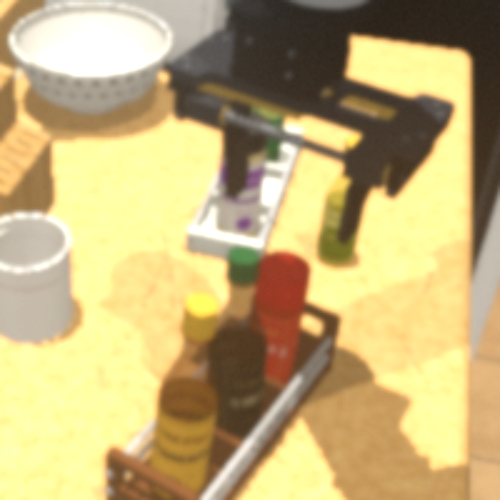

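Call:
step_arm([
  [[0, 0, 0, -0.4, 1.5, 0, 100], [0, 0, 0, -0.4, 4, 0, 100], [0, 0, 0, -0.4, 6.5, 0, 100], [0, 0, 0, -0.4, 8.4, 0, 80], [0, 0, 0, -0.4, 8.4, 0, 80]],
])

```text
time_s: 25.55
tcp_pos: [0.4558, 0.0956, 0.1158]
ee_rot: [[0.328, -0.006, -0.945], [0.945, -0.003, 0.328], [-0.005, -1.0, 0.005]]
wrist_force: [-1.2, -0.3, -0.7]
gripper_width: 0.918
```

Call:
step_arm([
  [[0, 0, 0, 0, 0, 0, 0], [0, 0, 0, 0, 0, 0, 0], [0, 0, 0, 0, 0, 0, 0], [0, 0, 0, 0, 0, 0, 0], [0, 0, 0, 0, 0, 0, 0]],
])

```text
time_s: 25.97
tcp_pos: [0.4578, 0.0961, 0.1195]
ee_rot: [[0.328, 0.002, -0.945], [0.945, 0.001, 0.328], [0.002, -1.0, -0.002]]
wrist_force: [-0.2, 0.6, -0.6]
gripper_width: 0.554
```

Call:
step_arm([
  [[0, 0, 0, 0, 0, 0, 0], [0, 0, 0, 0, 0, 0, 0], [0, 0, 0, 0, 0, 0, 0], [0, 0, 0, 0, 0, 0, 0], [0, 0, 0, 0, 0, 0, 0]],
])

```text
time_s: 26.38
tcp_pos: [0.4577, 0.096, 0.1193]
ee_rot: [[0.328, 0.001, -0.945], [0.945, 0.001, 0.328], [0.001, -1.0, -0.001]]
wrist_force: [-0.4, -0.1, 5.7]
gripper_width: 0.49
```

```bash
python3 d.py .4578 .0972 .116 160.6
```

```text
t 26.38 tcp [0.4577 0.096  0.1193] J [ 32.  14. -30.   0. -46. -51.] w 0.49 F [-0.4 -0.1  5.7]
turn [0.001 0.005 0.001] shift cm [0.11 0.33 0.03]
```

Call:
step_arm([
  [[0, 0, 0, 0, -1, 0, 0], [0, 0, 0, 0, -4, 0, 0], [0, 0, 0, 0, -8, 0, 0], [0, 0, 0, 0, -12, 0, 0], [0, 0, 0, 0, -16, 0, 0]],
])

```text
time_s: 26.8
tcp_pos: [0.4563, 0.0953, 0.2794]
ee_rot: [[0.328, -0.002, -0.945], [0.945, -0.001, 0.328], [-0.001, -1.0, 0.002]]
wrist_force: [1.3, 0.6, -1.0]
gripper_width: 0.49
```

Call:
step_arm([
  [[0, 0, 0, 0, -3, 0, 0], [0, 0, 0, 0, -4, 0, 0], [0, 0, 0, 0, -4, 0, 0], [0, 0, 0, 0, -4, 0, 0], [0, 0, 0, 0, -4, 0, 0]],
])

```text
time_s: 27.22
tcp_pos: [0.4559, 0.0954, 0.3157]
ee_rot: [[0.328, -0.005, -0.945], [0.945, -0.002, 0.328], [-0.003, -1.0, 0.004]]
wrist_force: [-0.7, -0.5, -2.2]
gripper_width: 0.491
```

```bash
python3 d.py .5252 -.1765 .31 177.8;python3 - <<'E'
from h import *
for n in("side","top"):
    c=cam(n); cv2.imwrite(f"pics/{n}15.png",np.clip(c["image"][:,:,::-1]*1.5,0,255).astype('uint8'))
E
```

```text
t 27.22 tcp [0.4559 0.0954 0.3157] J [ 32.   3. -12.  -0. -75. -51.] w 0.491 F [-0.7 -0.5 -2.2]
turn [-0.005 -0.296 -0.003] shift cm [-23.41   0.59 -15.47]
```

View pics/side15.png

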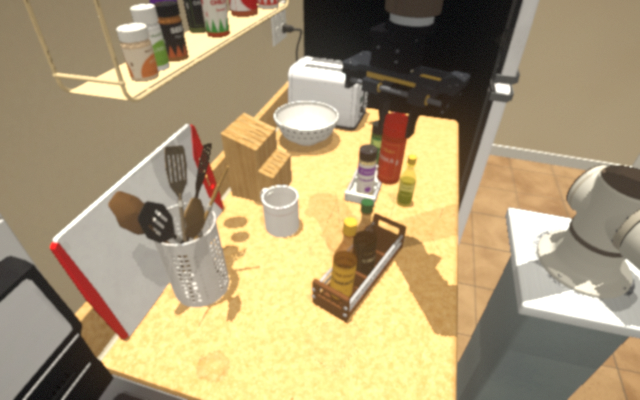

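Call:
step_arm([
  [[0, -0.06, 0, -2.5, 0, -1.6, 0], [0, -0.12, 0, -5.5, 0, -3.6, 0], [0, -0.18, 0, -8.5, 0, -5.6, 0], [0, -0.24, 0, -11.5, 0, -7.6, 0], [0, -0.296, 0, -14.5, 0, -9.6, 0]],
])

```text
time_s: 27.73
tcp_pos: [0.5, -0.0742, 0.3169]
ee_rot: [[0.034, -0.003, -0.999], [0.999, -0.0, 0.034], [-0.0, -1.0, 0.003]]
wrist_force: [0.6, 0.1, -1.9]
gripper_width: 0.49
```

```bash
python3 d.py .5252 -.1765 .31 177.8
```

```text
t 27.73 tcp [ 0.5    -0.0742  0.3169] J [ 10.   7.  -7.  -0. -75. -12.] w 0.49 F [ 0.6  0.1 -1.9]
turn [-0.003  0.004 -0.   ] shift cm [-10.14   0.69  -2.87]
```

Call:
step_arm([
  [[0, 0, 0, -3, 0, -0.8, 0], [0, 0, 0, -6, 0, -1.6, 0], [0, 0, 0, -8, 0, -2.1, 0], [0, 0, 0, -9, 0, -2.4, 0], [0, 0, 0, -9, 0, -2.4, 0]],
])

```text
time_s: 28.15
tcp_pos: [0.5208, -0.1652, 0.3164]
ee_rot: [[0.041, -0.004, -0.999], [0.999, 0.0, 0.041], [-0.0, -1.0, 0.004]]
wrist_force: [-0.5, 1.3, -1.7]
gripper_width: 0.49
```

Call:
step_arm([
  [[0, 0, 0, 0, 0, 0, 0], [0, 0, 0, 0, 0, 0, 0], [0, 0, 0, 0, 0, 0, 0], [0, 0, 0, 0, 0, 0, 0], [0, 0, 0, 0, 0, 0, 0]],
])

```text
time_s: 28.57
tcp_pos: [0.5209, -0.1627, 0.3187]
ee_rot: [[0.037, 0.0, -0.999], [0.999, 0.0, 0.037], [0.0, -1.0, -0.0]]
wrist_force: [-0.8, -0.3, -1.4]
gripper_width: 0.49
```

```bash
python3 d.py .5252 -.1765 .119 177.8;  python3 - <<'E'
from h import *
for n in("side","top"):
    c=cam(n); cv2.imwrite(f"pics/{n}16.png",np.clip(c["image"][:,:,::-1]*1.5,0,255).astype('uint8'))
E
```

```text
t 28.57 tcp [ 0.5209 -0.1627  0.3187] J [ -0.  11.  -2.  -0. -76.  -2.] w 0.49 F [-0.8 -0.3 -1.4]
turn [0.    0.002 0.   ] shift cm [-1.36 19.97 -0.47]
```

View pics/top16.png

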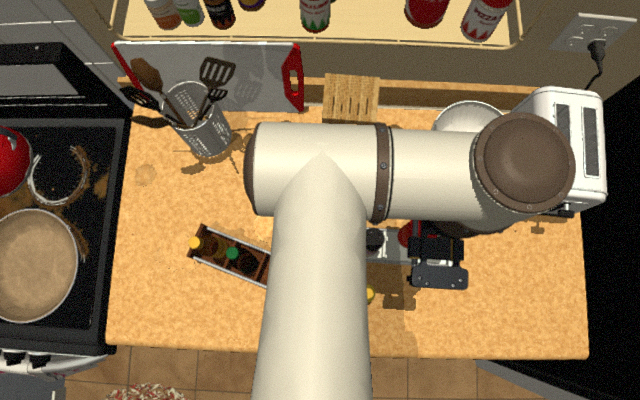

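Call:
step_arm([
  [[0, 0, 0, -1.35, 0, -0.5, 0], [0, 0, 0, -1.35, 3, -0.5, 0], [0, 0, 0, -1.35, 7, -0.5, 0], [0, 0, 0, -1.35, 10, -0.5, 0], [0, 0, 0, -1.35, 10, -0.5, 0]],
])

```text
time_s: 29.08
tcp_pos: [0.521, -0.1761, 0.2117]
ee_rot: [[0.039, -0.014, -0.999], [0.999, 0.003, 0.039], [0.003, -1.0, 0.014]]
wrist_force: [-1.2, 0.4, -2.7]
gripper_width: 0.494
```

Call:
step_arm([
  [[0, 0, 0, 0, 0, 0, 0], [0, 0, 0, 0, 0.5, 0, 0], [0, 0, 0, 0, 2, 0, 0], [0, 0, 0, 0, 3.5, 0, 0], [0, 0, 0, 0, 5, 0, 0]],
])

```text
time_s: 29.5
tcp_pos: [0.5275, -0.1774, 0.171]
ee_rot: [[0.037, 0.007, -0.999], [0.999, -0.001, 0.037], [-0.001, -1.0, -0.007]]
wrist_force: [0.6, -0.7, -1.0]
gripper_width: 0.486
```

```bash
python3 d.py .5252 -.1765 .119 177.8;  python3 - <<'E'
from h import *
for n in("side","top"):
    c=cam(n); cv2.imwrite(f"pics/{n}17.png",np.clip(cv2.resize(c["image"][100:300,270:470,::-1],None,fx=2.5,fy=2.5)*1.5,0,255).astype('uint8'))
E
```

```text
t 29.5 tcp [ 0.5275 -0.1774  0.171 ] J [ -2.  18. -15.   0. -57.  -0.] w 0.486 F [ 0.6 -0.7 -1. ]
turn [ 0.007  0.001 -0.001] shift cm [0.09 5.2  0.27]
```

View pics/side17.png

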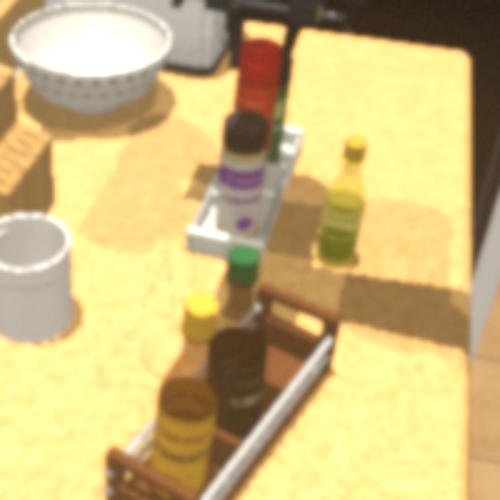

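View pics/top17.png

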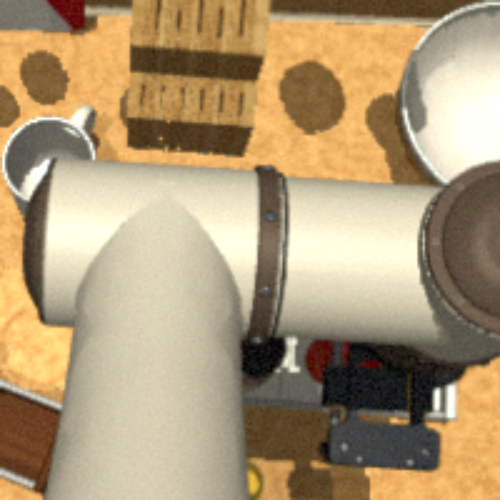

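Call:
step_arm([
  [[0, 0, 0, 0, 1, 0.1, 0], [0, 0, 0, 0, 2, 0.1, 0], [0, 0, 0, 0, 3.2, 0.1, 0], [0, 0, 0, 0, 4, 0.1, 0], [0, 0, 0, 0, 4, 0.1, 0]],
])

```text
time_s: 30.02
tcp_pos: [0.5234, -0.177, 0.1269]
ee_rot: [[0.038, -0.003, -0.999], [0.999, 0.001, 0.038], [0.0, -1.0, 0.003]]
wrist_force: [0.2, -0.2, -1.3]
gripper_width: 0.488
```

Call:
step_arm([
  [[0, 0, 0, 0, 0, 0, 0], [0, 0, 0, 0, 0, 0, 0], [0, 0, 0, 0, 0, 0, 0], [0, 0, 0, 0, 0, 0, 0], [0, 0, 0, 0, 0, 0, 0]],
])

```text
time_s: 30.43
tcp_pos: [0.5247, -0.1772, 0.129]
ee_rot: [[0.038, 0.001, -0.999], [0.999, -0.0, 0.038], [-0.0, -1.0, -0.001]]
wrist_force: [-0.8, -0.5, -0.6]
gripper_width: 0.49
```

```bash
python3 d.py .5252 -.1765 .119 177.8
```

```text
t 30.43 tcp [ 0.5247 -0.1772  0.129 ] J [ -2.  21. -18.   0. -51.  -0.] w 0.49 F [-0.8 -0.5 -0.6]
turn [ 0.001  0.    -0.   ] shift cm [ 0.07  1.   -0.04]
```

Call:
step_arm([
  [[0, 0, 0, 0, 0.3, 0, 0], [0, 0, 0, 0, 0.6, 0, 0], [0, 0, 0, 0, 0.9, 0, 0], [0, 0, 0, 0, 1, 0, 0], [0, 0, 0, 0, 1, 0, 0]],
])

```text
time_s: 30.85
tcp_pos: [0.5245, -0.1774, 0.1193]
ee_rot: [[0.037, -0.0, -0.999], [0.999, -0.001, 0.037], [-0.001, -1.0, 0.0]]
wrist_force: [-1.6, 0.9, 4.7]
gripper_width: 0.492
```

```bash
python3 d.py .5252 -.1765 .119 177.8
```

```text
t 30.85 tcp [ 0.5245 -0.1774  0.1193] J [ -2.  22. -19.   0. -50.  -0.] w 0.492 F [-1.6  0.9  4.7]
turn [-0.     0.001 -0.001] shift cm [ 0.09  0.03 -0.07]
```

Seated. Release and go to the oil bottle.

Call:
step_arm([
  [[0, 0, 0, 0, 0, 0, 100], [0, 0, 0, 0, 0, 0, 100], [0, 0, 0, 0, 0, 0, 100], [0, 0, 0, 0, 0, 0, 100], [0, 0, 0, 0, 0, 0, 100]],
])

```text
time_s: 31.27
tcp_pos: [0.5244, -0.1772, 0.1182]
ee_rot: [[0.038, -0.0, -0.999], [0.999, 0.0, 0.038], [0.0, -1.0, 0.0]]
wrist_force: [-0.0, -1.1, 0.5]
gripper_width: 0.781
```

Call:
step_arm([
  [[0, 0, 0, 0, -2, 0, 100], [0, 0, 0, 0, -5, 0, 100], [0, 0, 0, 0, -8, 0, 100], [0, 0, 0, 0, -11, 0, 100], [0, 0, 0, 0, -12, 0, 100]],
])

```text
time_s: 31.68
tcp_pos: [0.5266, -0.1778, 0.2435]
ee_rot: [[0.037, 0.008, -0.999], [0.999, -0.002, 0.037], [-0.002, -1.0, -0.008]]
wrist_force: [0.1, -0.5, -0.4]
gripper_width: 0.992
```

```bash
python3 d.py .42 -.093 .24 160.6;  python3 - <<'E'
from h import *
for n in("side","top"):
    c=cam(n); cv2.imwrite(f"pics/{n}18.png",np.clip(cv2.resize(c["image"][100:300,270:470,::-1],None,fx=2.5,fy=2.5)*1.5,0,255).astype('uint8'))
E
```

```text
t 31.68 tcp [ 0.5266 -0.1778  0.2435] J [ -2.  15.  -9.   0. -66.  -0.] w 0.992 F [ 0.1 -0.5 -0.4]
turn [ 0.009  0.301 -0.001] shift cm [ 8.08  0.24 10.97]
```

View pics/side18.png

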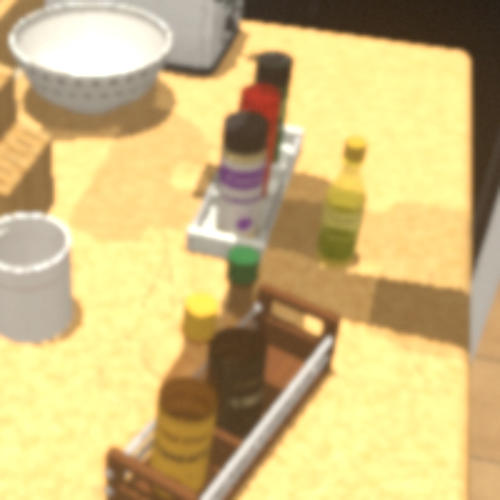

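Call:
step_arm([
  [[0, 0.06, 0, 2, 0, 2.5, 100], [0, 0.12, 0, 4, 0, 5.5, 100], [0, 0.18, 0, 6, 0, 8.5, 100], [0, 0.24, 0, 8, 0, 10.9, 100], [0, 0.3, 0, 8.1, 0, 10.9, 100]],
])

```text
time_s: 32.2
tcp_pos: [0.4132, -0.0905, 0.2366]
ee_rot: [[0.333, -0.005, -0.943], [0.943, 0.001, 0.333], [-0.0, -1.0, 0.005]]
wrist_force: [1.0, 0.0, 0.2]
gripper_width: 1.002
```

Call:
step_arm([
  [[0, 0, 0, 0, 0, 0, 100], [0, 0, 0, 0, 0, 0, 100], [0, 0, 0, 0, 0, 0, 100], [0, 0, 0, 0, 0, 0, 100], [0, 0, 0, 0, 0, 0, 100]],
])

```text
time_s: 32.62
tcp_pos: [0.4189, -0.0925, 0.2379]
ee_rot: [[0.332, -0.001, -0.943], [0.943, -0.0, 0.332], [-0.001, -1.0, 0.001]]
wrist_force: [0.0, 0.5, -0.7]
gripper_width: 0.998
```

```bash
python3 d.py .42 -.093 .129 160.6; python3 - <<'E'
from h import *
c=cam("side"); 
print((proj(c,(.42,-.093,.146))-[270,100])*2.5)
cv2.imwrite("pics/side19.png",np.clip(cv2.resize(c["image"][100:300,270:470,::-1],None,fx=2.5,fy=2.5)*1.5,0,255).astype('uint8'))
E
```

```text
t 32.62 tcp [ 0.4189 -0.0925  0.2379] J [  9.   2. -25.  -0. -63. -29.] w 0.998 F [ 0.   0.5 -0.7]
turn [-0.001  0.    -0.001] shift cm [-1.000e-02  1.089e+01 -1.300e-01]
[353.30353462 141.17426805]
```

View pics/side19.png

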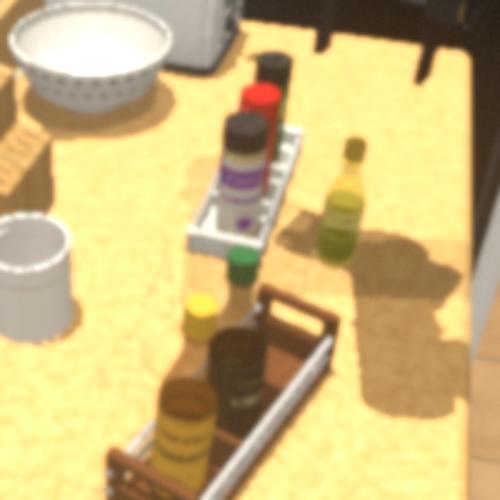

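Prediction and image agree at the cap (353,141). Descend and grip.

Call:
step_arm([
  [[0, 0, 0, 0, 2, -0.1, 100], [0, 0, 0, 0, 5, -0.1, 100], [0, 0, 0, 0, 8, -0.1, 80], [0, 0, 0, 0, 10.5, -0.1, 60], [0, 0, 0, 0, 10.8, -0.1, 50]],
])

```text
time_s: 33.08
tcp_pos: [0.4164, -0.0929, 0.1264]
ee_rot: [[0.333, -0.01, -0.943], [0.943, -0.0, 0.333], [-0.004, -1.0, 0.009]]
wrist_force: [-0.5, -0.3, -0.6]
gripper_width: 0.858
```

Call:
step_arm([
  [[0, 0, 0, 0, 0.1, 0, 45], [0, 0, 0, 0, 0.1, 0, 45], [0, 0, 0, 0, 0.1, 0, 45], [0, 0, 0, 0, 0.1, 0, 45], [0, 0, 0, 0, 0.1, 0, 45]],
])

```text
time_s: 33.5
tcp_pos: [0.4203, -0.0924, 0.1307]
ee_rot: [[0.332, 0.003, -0.943], [0.943, 0.0, 0.332], [0.001, -1.0, -0.003]]
wrist_force: [0.1, -0.1, -0.3]
gripper_width: 0.504
```

```bash
python3 d.py .42 -.093 .129 160.6
```

```text
t 33.5 tcp [ 0.4203 -0.0924  0.1307] J [  9.  10. -34.   0. -46. -29.] w 0.504 F [ 0.1 -0.1 -0.3]
turn [0.003 0.001 0.001] shift cm [-0.07  0.17  0.01]
```

Call:
step_arm([
  [[0, 0, 0, 0, 0.2, 0, 30], [0, 0, 0, 0, 0.2, 0, 0], [0, 0, 0, 0, 0.2, 0, 0], [0, 0, 0, 0, 0.2, 0, 0], [0, 0, 0, 0, 0.2, 0, 0]],
])

```text
time_s: 33.92
tcp_pos: [0.4197, -0.0924, 0.1276]
ee_rot: [[0.332, 0.0, -0.943], [0.943, -0.0, 0.332], [0.0, -1.0, -0.0]]
wrist_force: [0.4, -0.1, 0.1]
gripper_width: 0.233
```

Call:
step_arm([
  [[0, 0, 0, 0, 0, 0, 0], [0, 0, 0, 0, 0, 0, 0], [0, 0, 0, 0, 0, 0, 0], [0, 0, 0, 0, 0, 0, 0], [0, 0, 0, 0, 0, 0, 0]],
])

```text
time_s: 34.33
tcp_pos: [0.4197, -0.0924, 0.1276]
ee_rot: [[0.331, 0.0, -0.943], [0.943, -0.0, 0.331], [0.0, -1.0, -0.0]]
wrist_force: [-0.1, -0.1, 0.9]
gripper_width: 0.235
```

```bash
python3 d.py .4569 .0988 .25 160.6
```

```text
t 34.33 tcp [ 0.4197 -0.0924  0.1276] J [  9.  10. -34.   0. -46. -29.] w 0.235 F [-0.1 -0.1  0.9]
turn [0.    0.001 0.   ] shift cm [ 19.28 -12.24   2.82]
```

Call:
step_arm([
  [[0, 0, 0, 0, -1.5, 0, 0], [0, 0, 0, 0, -4.5, 0, 0], [0, 0, 0, 0, -8, 0, 0], [0, 0, 0, 0, -11.5, 0, 0], [0, 0, 0, 0, -12.5, 0, 0]],
])

```text
time_s: 34.75
tcp_pos: [0.4218, -0.0927, 0.2576]
ee_rot: [[0.331, 0.009, -0.944], [0.944, -0.0, 0.331], [0.003, -1.0, -0.009]]
wrist_force: [1.3, -0.3, -0.7]
gripper_width: 0.229
```

Call:
step_arm([
  [[0, 0, 0, 2.5, 0, 0.4, 0], [0, 0, 0, 6, 0, 1, 0], [0, 0, 0, 9.5, 0, 1.5, 0], [0, 0, 0, 13, 0, 2, 0], [0, 0, 0, 16, 0, 2.4, 0]],
])

```text
time_s: 35.17
tcp_pos: [0.4495, 0.0682, 0.2521]
ee_rot: [[0.331, -0.001, -0.943], [0.943, 0.0, 0.331], [-0.0, -1.0, 0.001]]
wrist_force: [1.1, -0.5, -1.2]
gripper_width: 0.229
```

Call:
step_arm([
  [[0, 0, 0, 2, 0, 0.3, 0], [0, 0, 0, 3, 0, 0.4, 0], [0, 0, 0, 3.2, 0, 0.4, 0], [0, 0, 0, 3.2, 0, 0.4, 0], [0, 0, 0, 3.2, 0, 0.4, 0]],
])

```text
time_s: 35.58
tcp_pos: [0.4563, 0.0971, 0.2521]
ee_rot: [[0.332, -0.001, -0.943], [0.943, -0.001, 0.332], [-0.001, -1.0, 0.001]]
wrist_force: [0.1, -1.4, -0.7]
gripper_width: 0.232
```

```bash
python3 d.py .4569 .0988 .1355 160.6;  python3 - <<'E'
from h import *
for n in("side","top"):
    c=cam(n); cv2.imwrite(f"pics/{n}20.png",np.clip(cv2.resize(c["image"][100:300,270:470,::-1],None,fx=2.5,fy=2.5)*1.5,0,255).astype('uint8'))
E
```

```text
t 35.58 tcp [0.4563 0.0971 0.2521] J [ 32.   6. -19.  -0. -66. -51.] w 0.232 F [ 0.1 -1.4 -0.7]
turn [-0.001 -0.    -0.001] shift cm [ 1.900e-01  1.166e+01 -1.000e-02]
```

View pics/side20.png

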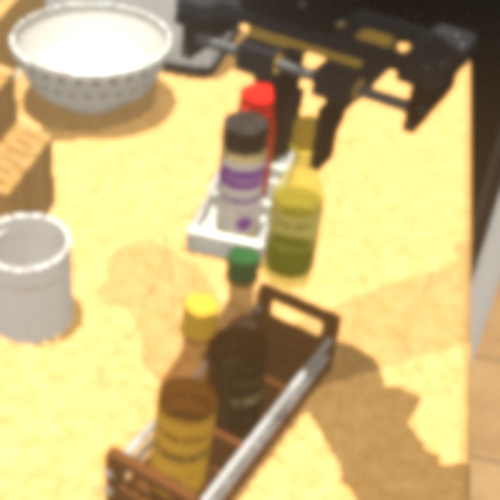

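Over pocket, hanging upright. Descend.

Call:
step_arm([
  [[0, 0, 0, 0, 1.5, 0, 0], [0, 0, 0, 0, 4, 0, 0], [0, 0, 0, 0, 6.5, 0, 0], [0, 0, 0, 0, 9, 0, 0], [0, 0, 0, 0, 10, 0, 0]],
])

```text
time_s: 36.1
tcp_pos: [0.4547, 0.0961, 0.1496]
ee_rot: [[0.334, -0.005, -0.943], [0.943, -0.002, 0.334], [-0.004, -1.0, 0.004]]
wrist_force: [-0.6, -1.2, -1.6]
gripper_width: 0.232
```

Call:
step_arm([
  [[0, 0, 0, 0, 0.5, 0, 0], [0, 0, 0, 0, 0.5, 0, 0], [0, 0, 0, 0, 0.5, 0, 0], [0, 0, 0, 0, 0.5, 0, 0], [0, 0, 0, 0, 0.5, 0, 0]],
])

```text
time_s: 36.52
tcp_pos: [0.4574, 0.0982, 0.1486]
ee_rot: [[0.332, 0.002, -0.943], [0.943, 0.001, 0.332], [0.002, -1.0, -0.002]]
wrist_force: [1.0, -0.5, -0.3]
gripper_width: 0.232
```

```bash
python3 d.py .4569 .0988 .1355 160.6
```

```text
t 36.52 tcp [0.4574 0.0982 0.1486] J [ 32.  12. -28.   0. -50. -51.] w 0.232 F [ 1.  -0.5 -0.3]
turn [0.002 0.001 0.002] shift cm [0.04 1.31 0.07]
```

Call:
step_arm([
  [[0, 0, 0, 0, 0.4, 0, 0], [0, 0, 0, 0, 0.8, 0, 0], [0, 0, 0, 0, 1.2, 0, 0], [0, 0, 0, 0, 1.3, 0, 0], [0, 0, 0, 0, 1.3, 0, 0]],
])

```text
time_s: 36.93
tcp_pos: [0.4576, 0.0982, 0.1354]
ee_rot: [[0.331, 0.002, -0.944], [0.944, -0.0, 0.331], [0.0, -1.0, -0.002]]
wrist_force: [-1.6, -1.0, 7.1]
gripper_width: 0.233
```

```bash
python3 d.py .4569 .0988 .1355 160.6
```

```text
t 36.93 tcp [0.4576 0.0982 0.1354] J [ 32.  13. -29.   0. -48. -51.] w 0.233 F [-1.6 -1.   7.1]
turn [0.002 0.002 0.   ] shift cm [ 0.04 -0.01  0.08]
```

Seated. Release, rise, and back away toward the robot's side.

Call:
step_arm([
  [[0, 0, 0, 0, 0, 0, 100], [0, 0, 0, 0, 0, 0, 100], [0, 0, 0, 0, 0, 0, 100], [0, 0, 0, 0, 0, 0, 100], [0, 0, 0, 0, 0, 0, 100]],
])

```text
time_s: 37.35
tcp_pos: [0.4566, 0.0979, 0.1342]
ee_rot: [[0.332, -0.0, -0.943], [0.943, -0.0, 0.332], [-0.0, -1.0, 0.0]]
wrist_force: [0.0, 0.4, -0.2]
gripper_width: 0.53
```

Call:
step_arm([
  [[0, 0, 0, 0, -2, 0, 100], [0, 0, 0, 0, -5, 0, 100], [0, 0, 0, 0, -9, 0, 100], [0, 0, 0, 0, -13, 0, 100], [0, 0, 0, 0, -17, 0, 100]],
])

```text
time_s: 37.77
tcp_pos: [0.4563, 0.0976, 0.3062]
ee_rot: [[0.332, -0.0, -0.943], [0.943, -0.0, 0.332], [-0.001, -1.0, 0.0]]
wrist_force: [1.8, -0.4, -0.5]
gripper_width: 0.908
```

```bash
python3 d.py .2112 .588 .3 250.2
```

```text
t 37.77 tcp [0.4563 0.0976 0.3062] J [ 32.   4. -13.   0. -73. -51.] w 0.908 F [ 1.8 -0.4 -0.5]
turn [-1.000e-03 -1.563e+00 -0.000e+00] shift cm [38.14  0.61 39.38]
```

Call:
step_arm([
  [[0, -0.1, 0, 2.5, 0, 2.5, 100], [0, -0.2, 0, 5, 0, 5, 100], [0, -0.3, 0, 7.5, 0, 7.5, 100], [0, -0.4, 0, 10, 0, 10, 100], [0, -0.5, 0, 12.5, 0, 12.5, 100]],
])

```text
time_s: 38.18
tcp_pos: [0.3792, 0.2585, 0.3046]
ee_rot: [[-0.166, 0.0, -0.986], [0.986, 0.0, -0.166], [0.0, -1.0, -0.0]]
wrist_force: [0.7, 0.4, 0.7]
gripper_width: 0.999
```

```bash
python3 d.py .2112 .588 .3 250.2
```

```text
t 38.18 tcp [0.3792 0.2585 0.3046] J [ 55.   3. -14.  -0. -73. -45.] w 0.999 F [0.7 0.4 0.7]
turn [ 0.    -1.059  0.   ] shift cm [35.28  0.47 11.11]
```

Call:
step_arm([
  [[0, -0.1, 0, 3.4, 0, 1.1, 100], [0, -0.2, 0, 6.8, 0, 2.2, 100], [0, -0.3, 0, 10.2, 0, 3.3, 100], [0, -0.4, 0, 13.6, 0, 4.4, 100], [0, -0.5, 0, 17, 0, 5.5, 100]],
])

```text
time_s: 38.6
tcp_pos: [0.2973, 0.4176, 0.3044]
ee_rot: [[-0.619, -0.0, -0.785], [0.785, -0.0, -0.619], [-0.0, -1.0, 0.0]]
wrist_force: [1.1, -0.3, 0.3]
gripper_width: 0.997
```

Call:
step_arm([
  [[0, -0.1, 0, 3, 0, -0.5, 100], [0, -0.2, 0, 6, 0, -1, 100], [0, -0.3, 0, 9, 0, -1.5, 100], [0, -0.4, 0, 12, 0, -2, 100], [0, -0.5, 0, 15, 0, -2.5, 100]],
])

```text
time_s: 39.02
tcp_pos: [0.2251, 0.5511, 0.3041]
ee_rot: [[-0.92, -0.0, -0.393], [0.393, -0.001, -0.92], [-0.0, -1.0, 0.001]]
wrist_force: [1.0, -0.1, 0.6]
gripper_width: 1.002
```

```bash
python3 d.py .2112 .588 .3 250.2; python3 - <<'E'
from h import *
a=cam("top")["image"][:,:,::-1]; b=cam("side")["image"][:,:,::-1]
x=cv2.resize(a[210:305,180:470],None,fx=2.7,fy=2.7,interpolation=cv2.INTER_CUBIC)
for n,i in(("a",a),("b",b),("c",x)): cv2.imwrite(f"pics/fin_{n}.png",np.clip(i*1.6,0,255).astype('uint8'))
E
```

```text
t 39.02 tcp [0.2251 0.5511 0.3041] J [ 83.  17.   3.  -0. -76. -16.] w 1.002 F [ 1.  -0.1  0.6]
turn [-0.001 -0.058 -0.   ] shift cm [ 2.73  0.41 -2.85]
```

View pics/fin_c.png

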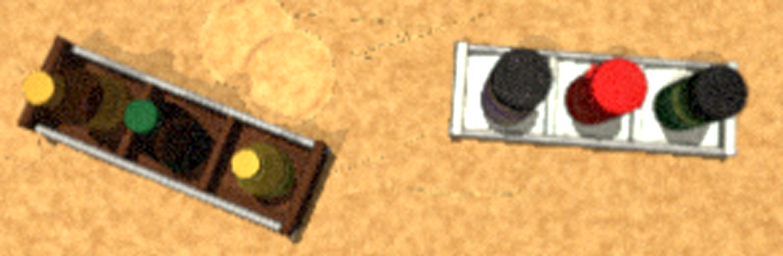

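View pics/fin_b.png

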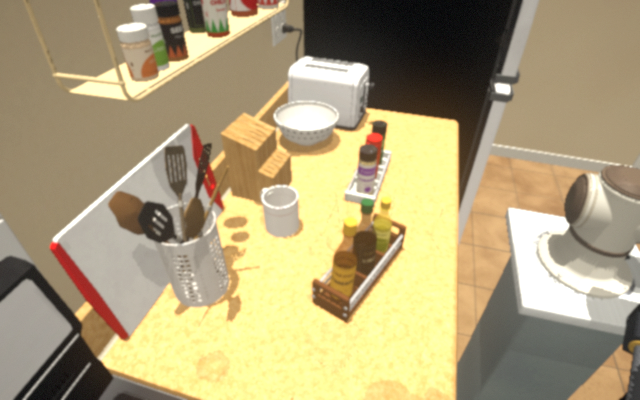

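Verify the cap positions numerically in rack frames.

```bash
python3 - <<'E'
from h import *
c=cam("top");b=cam("side")
A=lambda x,y:((x+.5)/2.7-.5+180,(y+.5)/2.7-.5+210)
S={"amber":(350,224.5),"oil":(386,203)}
C=(np.array([.4812,.1676]),np.array([.3327,.943]));T=(np.array([.5252,-.1765]),np.array([.0384,.9993]))
for n,p,z,(o,y) in [("amber",A(39,88),.206,C),("dark",A(142,117),.196,C),("oil",A(245,164),.154,C),("purple",A(523,79),.143,T),("red",A(615,88),.136,T),("green",A(718,92),.138,T)]:
    q=plane(c,p,z)[:2]-o; y=y/np.linalg.norm(y)
    print(n,"x",round(q@np.array([y[1],-y[0]]),4),"y",round(q@y,4))
E
```

```text
amber x -0.0059 y 0.0697
dark x 0.0023 y -0.0023
oil x -0.001 y -0.0751
purple x -0.0032 y 0.0736
red x -0.0043 y 0.004
green x -0.0023 y -0.0727
```

```bash
python3 -c "
from station import r
print(r.finish_job(), r.sense()['time_s'])"
```

```text
the job is handed in; nothing more can be done
the job is handed in; nothing more can be done
```

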